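Set the jig's stop screw to the setting block

TASK

Set the jig's stop to the lower of the two setting blocks: lay that block flat on the bed with one end under the stop's foot and let go, then put the T-handled driver on the square screw head and turn it clockwise until the sprung foot bears lightly on the block, pressed in about 1.5 mm. Stand the driver upright on the bench again, then slide the block out sideways without lifting, so that it just drags under the foot, and lay it flat on the bench off the jig. Turn the screw only with the driver, never press the foot all the way in, and leave the thicker block, mallet, offcut and bin alone.

Things in the scene. Friction and masses are not known exactly. Their poses are not given: they have to be found in the camera images.
- jig: Fixed grey jig. Origin on the vertical stop axis at bench height, z up. Bed: flat plate, top at z = 16 mm, x -50 to 95, y -110 to 110 mm. A column (x 50 to 95, y -28 to 28 mm) carries an arm over the bed (x -28 to 95, y -28 to 28, z 62 to 92 mm) that holds the stop. A block lying along the jig's y passes under the foot from either side.
- stop_screw: Steel screw head on the arm; turns but does not rise. Origin on the stop axis 92 mm above the bench; x, y square to its flats. Collar 56 mm across, 4 mm high, dark mark at its +x rim; 20 mm square to z = 18, round taper to 26 mm. Clockwise from above lowers the foot 4 mm/rad (0.12 N m, stays put). Turned 1.25 rad clockwise from its x along the jig's x, the foot just meets the block.
- stop_foot: Round-nosed foot, 18 mm across, under the arm on the stop axis. Origin at its lowest point, z up. Starts 3 to 5 mm above the top of the lower block laid on the bed. It follows the screw down; once on the block its spring gives 1 N at first touch plus 3 N per mm of further screw travel, all the way in at 5 mm. 0.6 to 10 N on the block is a good setting.
- block_low: The lower (thinner) setting block: plain aluminium bar 150 x 40 x 26 mm (x, y, z), 0.3 to 0.6 kg, lying flat. Origin at the centre of its underside, x along its length.
- block_high: The thicker setting block, not to be used: plain aluminium bar 150 x 40 x 40 mm (x, y, z), lying flat. Origin at the centre of its underside, x along its length.
- driver: T-handled driver standing upright, 122 mm tall, 0.38 kg. Origin at the centre of its underside, z up. Steel foot 45 mm square, 40 mm high, with a square socket below (23 mm wide, 28 mm deep, sides along x, y; about 0.16 rad play on the screw); shank 16 mm; wooden crossbar along x, 90 mm long, 16 mm thick, z 96 to 122 mm. On the screw it rests on the collar.
- mallet: Bystander: wooden mallet lying on the bench beyond the jig, 260 mm long; origin at bench height near the middle of the handle's length.
- offcut: Bystander: timber offcut 200 x 70 x 22 mm lying on the bench; origin at the centre of its underside.
- bin: Bystander: small open storage bin 120 x 180 x 70 mm with battens in it; origin at the centre of its underside.
Things that resemble listed ones, but are neither listed nor needed, are in the scene too. What is shaped like the block_low but green or pink is not meant.

How it is judged:
On the way, in this order (a step that is already met when the one before it is completed fails the run):
1. the lower block lies at rest on the jig's bed under the stop's foot, let go, the foot not yet touching it (x of stop_foot in the frame of block_low between -0.068 and 0.068 m and y of stop_foot in the frame of block_low between -0.016 and 0.016 m and z of block_low in the frame of jig between 0.013 and 0.019 m and contact force between stop_foot and block_low below 0.3 N and linear speed of block_low below 0.02 m/s and contact force between the fingers and block_low below 0.5 N), for 0.2 s.
2. with the driver on the screw head, the foot has been brought down to bear lightly on the block (0.6 to 10 N) (x of stop_foot in the frame of block_low between -0.068 and 0.068 m and y of stop_foot in the frame of block_low between -0.016 and 0.016 m and z of block_low in the frame of jig between 0.013 and 0.019 m and contact force between stop_foot and block_low between 0.6 and 10 N and horizontal distance between driver and stop_screw below 0.008 m and z of driver in the frame of stop_screw between -0.002 and 0.016 m), for 0.2 s.
3. the driver stands upright on the bench again, let go, with the foot still bearing lightly on the block (0.6 to 10 N) (height (world z) of driver between -0.004 and 0.004 m and angle between driver's own z axis and vertical below 0.08 rad and contact force between the fingers and driver below 0.5 N and x of stop_foot in the frame of block_low between -0.068 and 0.068 m and y of stop_foot in the frame of block_low between -0.016 and 0.016 m and z of block_low in the frame of jig between 0.013 and 0.019 m and contact force between stop_foot and block_low between 0.6 and 10 N), for 0.2 s.
4. the block is drawn from under the foot, sliding while the foot bears on it (0.5 to 13 N) (contact force between stop_foot and block_low between 0.5 and 13 N and linear speed of block_low above 0.01 m/s), for 0.05 s.
At the end, for the whole second after the job is handed in: The lower block lies flat and still on the bench, off the jig (within 4 mm, 0.08 rad); the driver stands upright and still on the bench (same limits); the free foot's nose is 38.3 to 42.0 mm above the bench, 0 to 3.7 mm lower than the block's top was on the bed (height (world z) of block_low between -0.004 and 0.004 m and angle between each of block_low, driver's own z axis and vertical below 0.08 rad and linear speed of each of block_low, driver below 0.02 m/s and height (world z) of driver between -0.004 and 0.004 m and contact force between the fingers and driver below 0.5 N and z of stop_foot in the frame of jig between 0.0383 and 0.042 m); the robot touches nothing.
It fails at once if the foot is pressed all the way in or rammed (more than 20 N on the lower block) (contact force between stop_foot and block_low above 20 N).
It fails at once if the screw or foot is touched with the fingers (more than 2 N) (contact force between the fingers and stop_screw above 2 N or contact force between the fingers and stop_foot above 2 N).
It fails at once if the driver falls over (angle between driver's own z axis and vertical above 0.7 rad).
It fails at once if the thicker block is moved by more than 15 mm (distance of block_high from where it was at the start of the episode above 0.015 m).
It fails at once if the mallet, offcut or bin is moved by more than 20 mm (distance of any of mallet, offcut, bin from where it was at the start of the episode above 0.02 m).
It also fails if it takes over 72 s, if anything falls off the work surface, if the arm or the gripper's body presses on something with over 40 N, if the wrist force passes 120 N, or if a joint passes its speed limit or range.

ROBOT

A 6-joint arm with a two-finger parallel gripper is mounted at the origin on the work surface. World frame = base frame: x ahead of the robot, y to its left, z up, the work surface at z = 0. Lengths are in m, angles in rad, forces in N, time in s.
With the tool pointing down it reaches from about 0.375 to 0.925 m from the base axis. Payload 5.7 kg.
Tool frame: the origin (TCP) lies on the front face of the gripper's body, between the roots of the fingers; the fingertips stand 73 mm ahead of it and the grasp point (between the pads) lies 54 mm ahead of it; z points along the fingers, y is the direction in which the jaws open and shut (so a half turn about z gives the same grasp; the last joint's range is limited). The gripper opens to 85 mm and grips with 20 to 120 N. Pads are 22 mm wide; open, the fingers measure 114 mm over their backs; the gripper's body (76 mm by 85 mm) begins 54 mm behind the grasp point. The pads swing forward as they close: fully open they stand 13 mm farther back than shut.
Start: joints at [-1.222, 0.359, 1.51, -0, 1.272, -0.115], TCP at [0.268, -0.537, 0.304] pointing down, gripper open.
Joint ranges: [-2.97, 2.97], [-1.01, 2.36], [0.21, 2.38], [-0.96, 4.11], [0.2, 2.71], [-2.98, 2.98]. Speed limits (rad/s): [2.39, 2.39, 3.14, 3.14, 3.14, 3.14].

INTERFACE

Orientations are given as a 3x3 rotation matrix whose columns are the frame's x, y, z axes.
In Python, from rig import * gives the robot as it stands. The module is installed in compiled form; this text tells all that it offers.
- The arm moves only by the shell command python3 -m pendant 'ROWS'. ROWS is a JSON object of lists of equal length, an entry for each row: "linear": the shift along the world's x, y, z in cm, a list of three; "twist": the turn about the world's z in degrees; "claw": the opening, from -1 (shut) to 1 (fully open), so that 0 is half open. In form: {"linear": [[tx, ty, tz], ...], "twist": [twist, ...], "claw": [claw, ...]}. A call has 1 to 10 rows; each row is the pose to reach, as a shift and turn from the pose commanded when the call began; what a row does not reach only later rows make up. A row lasts 1/12 s, in which the tool goes at most 41.7 mm and 7.16 degrees, less where a joint would pass 70% of its speed; a pose out of reach is approached as far as the arm can. A call with a gripper value outside its range is refused whole. The fingers move at their own pace and stop on an object; the grip force is fixed at half the most. Time passes only in rows, so rows that repeat a pose let the fingers close. It gives the time, the measured TCP pose, the force and the opening at its end, in the units of the state.
- get_state(): the state, without advancing time (a new reading comes with each control period).
- capture(name): name is "side" or "top"; returns the picture (420x560x3 uint8, blue, green, red); there is no depth.
- get_calibration(name): a dict with "fov_y" (degrees; the focal length in pixels is half the picture's height over the tangent of half this angle, whatever the lens; pixels are square), "cx", "cy" (the principal point, pixels), "world_from_camera" (4x4, takes a point from camera to world coordinates). Camera axes: x right, y up, looking along -z (the intrinsics and any distortion apply to the point x, -y, -z); pixel columns grow to the right and rows downward; lengths in m; the calibration is good to about 2 mm. A picture is of the moment at which its call begins. get_calibration takes no time and is no camera call.
- close_job(): hands the job in, once; it reports no verdict.
The state is a dict: "time_s": time; "joints": joint angles; "joint_velocities": joint speeds; "tau": joint torques, N m; "position": TCP position; "eef_rot": TCP orientation; "contact_force": force on the tool from outside, world axes, zero at the start; "torque": the same for the moment, N m; "grip_width": opening from 0.0 (shut) to 1.0 (fully open).
Only numpy, scipy, OpenCV 4.12 (cv2) and the standard library are available. Lean on these libraries where they do the work, as an engineer would, in place of code of your own. Each camera call takes 0.05 s, during which the arm holds its last target.

## Working session

There is one attempt and no reset: what is moved stays moved. The work goes in short steps, Python scripts to look and compute and a shell command to move; the robot and the scene stay as the last step left them, time stands still between calls to the robot, and variables do not carry over. Pictures are saved under pics/ and viewed, and the job is handed in when it is done.

```bash
mkdir -p pics; ls
python3 - <<'E'
from rig import *
import cv2
s=get_state(); print({k:(v if not hasattr(v,'tolist') else v.tolist()) for k,v in s.items()})
for n in("side","top"):
    c=get_calibration(n); print(n,c)
    cv2.imwrite(f"pics/{n}0.png",capture(n))
E
```

```text
pics
{'time_s': 0.0, 'joints': [-1.2220875251473897, 0.35951428528994983, 1.5114462825547965, 2.239042106985613e-05, 1.2724815308980062, -0.11510244919423607], 'joint_velocities': [0.0012625512152870152, -0.0019564989015632495, 0.00040552676007835086, -0.0005604553438316481, -0.0005597659243050118, 0.0008990267600870873], 'tau': [-0.0013138901704223827, -52.7612829208374, -27.862195372581482, 0.0001435103786207037, 0.013735682296101004, 2.9727151513725403e-05], 'position': [0.2682255569513054, -0.5360964179317489, 0.303042655993219], 'eef_rot': [[0.8943570204494835, 0.4473534907178542, -0.000611813102926155], [0.44735384806518197, -0.8943553477423338, 0.001745447210178045], [0.00023365358191605411, -0.0018347499121374325, -0.9999982895479189]], 'contact_force': [0.43736138619706133, -0.019726412142816653, 0.558266254500449], 'torque': [0.04806663781460454, -0.0318921768115982, 0.032419928062847596], 'grip_width': 0.9980106342036544}
side {'fov_y': 54.3207569959021, 'cx': 283.8952990167962, 'cy': 201.06885411679312, 'world_from_camera': array([[-7.02576809e-01,  4.92080146e-01, -5.14045676e-01,
        -1.36802259e-01],
       [-7.11607762e-01, -4.85358351e-01,  5.07978016e-01,
         6.14817379e-01],
       [ 4.69534602e-04,  7.22692466e-01,  6.91169573e-01,
         9.83518690e-01],
       [ 0.00000000e+00,  0.00000000e+00,  0.00000000e+00,
         1.00000000e+00]])}
top {'fov_y': 46.27358929236044, 'cx': 274.95548582933907, 'cy': 219.44590544200133, 'world_from_camera': array([[-0.02458656,  0.99108955, -0.1309084 ,  0.32642052],
       [-0.99964643, -0.02569979, -0.006821  , -0.06460737],
       [-0.01012454,  0.13069441,  0.991371  ,  1.74689756],
       [ 0.        ,  0.        ,  0.        ,  1.        ]])}
```

View pics/side0.png

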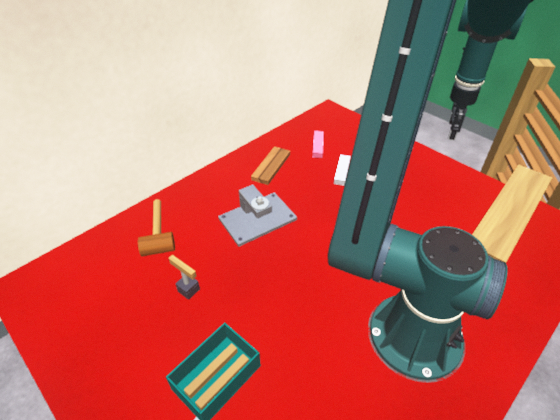

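View pics/top0.png

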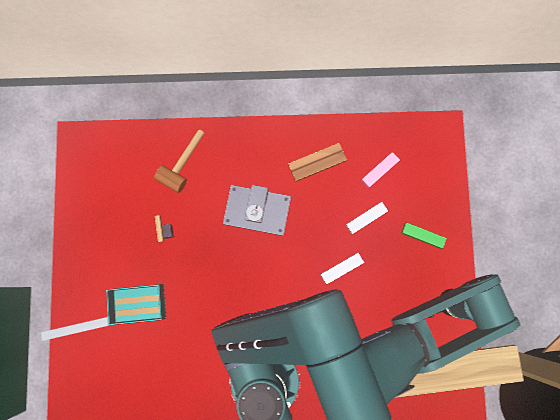

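```bash
cat > h.py <<'E'
import numpy as np, cv2
from rig import *
def K(n):
    c=get_calibration(n); f=210/np.tan(np.radians(c["fov_y"]/2)); return f,c["cx"],c["cy"],np.array(c["world_from_camera"])
def ray(n,u,v,z):
    f,cx,cy,M=K(n); d=M[:3,:3]@np.array([(u-cx)/f,-(v-cy)/f,-1.]); o=M[:3,3]
    return o+d*(z-o[2])/d[2]
def proj(n,p):
    f,cx,cy,M=K(n); q=M[:3,:3].T@(np.asarray(p,float)-M[:3,3]); return np.array([cx-f*q[0]/q[2],cy+f*q[1]/q[2]])
def crop(img,x,y,w,h,s,out):
    c=cv2.resize(img[y:y+h,x:x+w],None,fx=s,fy=s,interpolation=cv2.INTER_CUBIC)
    for i in range(0,w,10): cv2.putText(c,str(x+i) if i%20==0 else'',(i*s,10),0,.35,(255,255,0),1);cv2.line(c,(i*s,0),(i*s,4),(255,255,0),1)
    for i in range(0,h,10): cv2.putText(c,str(y+i)if i%20==0 else'',(0,i*s+4),0,.35,(255,255,0),1);cv2.line(c,(0,i*s),(4,i*s),(255,255,0),1)
    cv2.imwrite(out,c)
E
python3 - <<'E'
from h import *
t=cv2.imread("pics/top0.png");s=cv2.imread("pics/side0.png")
crop(t,300,130,160,160,4,"pics/c1.png")
crop(t,140,170,160,90,5,"pics/c2.png")
crop(s,290,110,80,90,6,"pics/c3.png")
crop(s,130,170,180,140,4,"pics/c4.png")
E
```

```text
(no output)
```

View pics/c1.png

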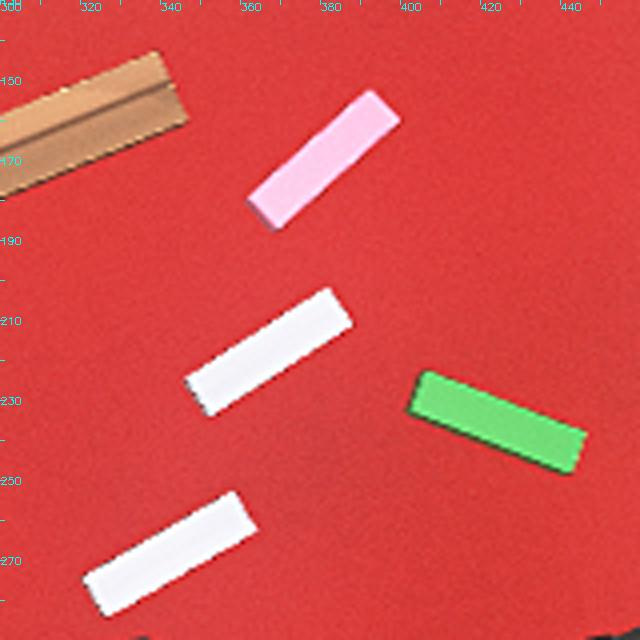

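View pics/c2.png

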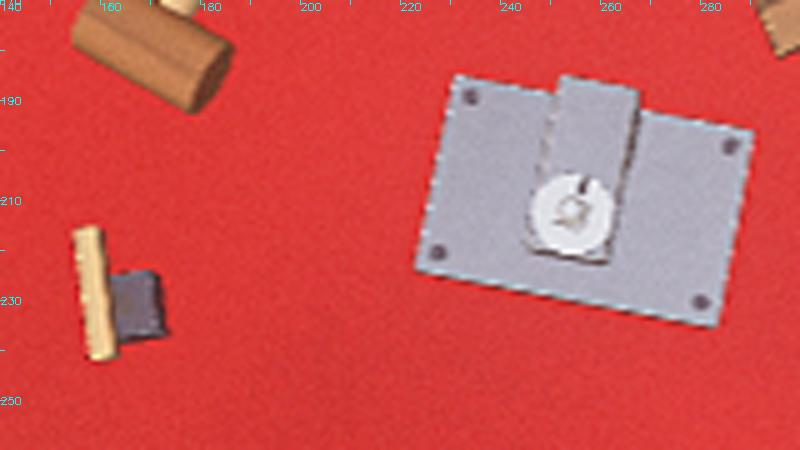

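View pics/c3.png

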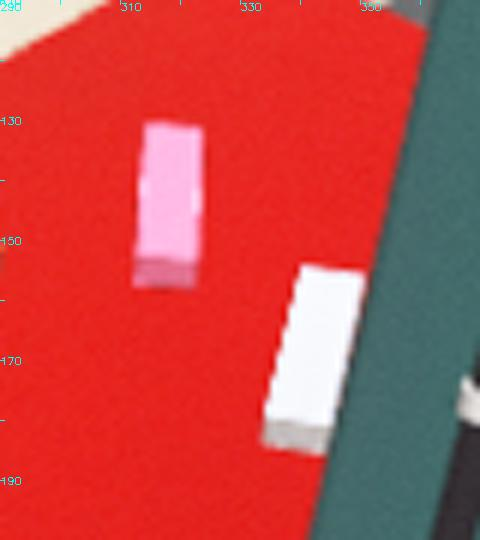

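View pics/c4.png

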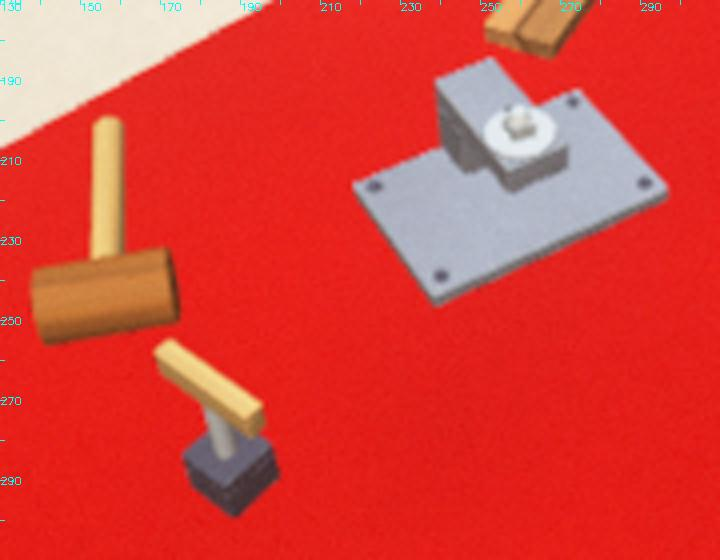

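Run:
```python
from h import *
for nm,C in dict(A=[(382.2,202),(388,211),(352.5,234),(346.5,225)],B=[(358.5,252.7),(364.3,262.2),(327,284),(320.8,274.3)]).items():
  for z in(.026,.040):
    P=np.array([ray("top",u-.0,v,z) for u,v in C]); e=np.linalg.norm(P-np.roll(P,-1,0),axis=1)
    c=P.mean(0); d=(P[0]+P[1]-P[2]-P[3])/2; a=np.degrees(np.arctan2(d[1],d[0]))
    print(nm,z,e.round(4),c.round(4),a.round(1))
    # predict in side view
    a=np.radians(a);ux=np.array([np.cos(a),np.sin(a),0]);uy=np.array([-ux[1],ux[0],0])
    for sx,sy in((1,1),(1,-1),(-1,-1),(-1,1)):
      q=c+ux*sx*.075+uy*sy*.02
      print('   ',proj("side",q).round(1),proj("side",[q[0],q[1],0]).round(1))
```

```text
A 0.026 [0.0377 0.1508 0.0379 0.1518] [ 0.5505 -0.3786  0.026 ] -58.7
    [341.7 153.8] [341.  159.1]
    [352.1 155.3] [351.3 160.7]
    [346.7 180.2] [346.  185.6]
    [335.6 178.4] [335.  183.8]
A 0.04 [0.0374 0.1496 0.0375 0.1505] [ 0.5487 -0.3761  0.04  ] -58.7
    [342.  151.3] [341.  159.6]
    [352.4 152.9] [351.2 161.2]
    [347.1 177.7] [345.9 186.2]
    [335.9 176. ] [335.  184.4]
B 0.026 [0.0384 0.1511 0.0395 0.1523] [ 0.3762 -0.2843  0.026 ] -61.7
    [364.1 186.7] [363.1 192.2]
    [375.5 189. ] [374.4 194.4]
    [369.1 218.6] [368.  224.1]
    [356.8 216. ] [355.9 221.5]
B 0.04 [0.0381 0.1498 0.0392 0.1511] [ 0.3758 -0.2825  0.04  ] -61.7
    [364.4 184. ] [362.9 192.5]
    [375.9 186.3] [374.2 194.7]
    [369.5 215.9] [367.7 224.4]
    [357.1 213.3] [355.6 221.8]
```

```bash
cat >> h.py <<'E'
from scipy.optimize import least_squares
def fit(obs,x0,lossf=1.):
    """obs: list (cam,u,v,(x,y,z) local); pose x,y,yaw on bench"""
    def r(p):
        c,s=np.cos(p[2]),np.sin(p[2]); o=[]
        for n,u,v,q in obs:
            w=[p[0]+c*q[0]-s*q[1],p[1]+s*q[0]+c*q[1],q[2]]; o+=list(proj(n,w)-[u,v])
        return np.array(o)
    s=least_squares(r,x0,loss='soft_l1'); return s.x,r(s.x).reshape(-1,2)
def cc(x,y,s,pts): return [(x+(a+.5)/s-.5,y+(b+.5)/s-.5) for a,b in pts]
E
python3 - <<'E'
from h import *
L=[(.095,.11,.016),(.095,-.11,.016),(-.05,-.11,.016),(-.05,.11,.016)]
t=cc(140,170,5,[(457,75),(753,131),(718,327),(415,270)])
s=cc(130,170,4,[(352,185),(580,90),(668,187),(435,298)])
ot=[("top",*a,l) for a,l in zip(t,L)]; os=[("side",*a,l) for a,l in zip(s,L)]
for o in(ot,os,ot+os):
    p,r=fit(o,[.55,0,-.1]); print(p.round(4),np.degrees(p[2]).round(2)); print(r.round(1).tolist())
# arm top face corners, screw collar
p,_=fit(ot,[.55,0,-.1])
print([proj("top",[p[0],p[1],z]).round(1) for z in(.092,.096,.118)],[proj("side",[p[0],p[1],z]).round(1) for z in(.096,.118)])
E
```

```text
[ 0.5699  0.0162 -0.2139] -12.25
[[-0.4, -0.2], [0.6, -0.2], [0.1, 0.3], [-0.2, 0.1]]
[ 0.5706  0.0212 -0.2104] -12.05
[[-0.2, -0.1], [-0.3, -0.5], [0.8, 0.3], [-0.2, 0.1]]
[ 0.5705  0.0188 -0.2115] -12.12
[[-1.3, -0.3], [-0.2, -0.4], [-0.6, 0.1], [-0.9, 0.1], [0.4, -0.5], [0.3, -0.8], [1.3, -0.1], [0.4, -0.3]]
[array([254.4, 212.7]), array([254.3, 212.5]), array([254. , 211.6])] [array([261.2, 202.1]), array([260.9, 196.9])]
```

Candidates for the lower block: white A at top pixel (367,218), white B at (343,268); pink (381,169) and green (425,235) are excluded by colour. In the side crop A's end face is about 5 px high (predicted 5.4 px for 26 mm, 8.4 px for 40 mm), so I choose A. I will check B's height once the arm is clear of it.

```bash
python3 -m pendant '{"linear":[[4,2,0],[8,4,0],[12,6,0],[16,8,0],[20,10,-2],[24,12,-4],[27,13,-6],[29.4,13.9,-8],[29.4,13.9,-9],[29.4,13.9,-9]],"twist":[7,14,21,28,35,42,49,56,63,70],"claw":[1,1,1,1,1,1,1,1,1,1]}'
python3 -m pendant '{"linear":[[0,0,0],[0,0,0],[0,0,0],[0,0,0],[0,0,0]],"twist":[7,14,21,24.7,24.7],"claw":[1,1,1,1,1]}'
python3 - <<'E'
from h import *
s=get_state(); print(s["time_s"],s["position"],s["eef_rot"],s["joints"],s["contact_force"])
for n in("side","top"): cv2.imwrite(f"pics/{n}1.png",capture(n))
t=cv2.imread("pics/top1.png");s=cv2.imread("pics/side1.png")
crop(t,300,150,160,140,5,"pics/c1.png")
crop(s,270,90,150,140,5,"pics/c3.png")
E
```

```text
time_s: 0.93
position: [0.5636, -0.394, 0.2087]
eef_rot: [[-0.124, 0.992, -0.005], [0.992, 0.124, 0.005], [0.006, -0.004, -1.0]]
contact_force: [-0.9, 1.2, 0.1]
grip_width: 1.004
time_s: 1.35
position: [0.5622, -0.3973, 0.2132]
eef_rot: [[-0.521, 0.853, -0.001], [0.853, 0.521, 0.001], [0.001, -0.0, -1.0]]
contact_force: [-0.5, -0.6, -0.3]
grip_width: 0.998
1.35 [ 0.56218455 -0.39732637  0.21323176] [[-5.21143372e-01  8.53468579e-01 -9.84823404e-04]
 [ 8.53468411e-01  5.21144092e-01  7.12504048e-04]
 [ 1.12133472e-03 -4.69198904e-04 -9.99999261e-01]] [-7.15449657e-01  5.65337114e-01  1.39702753e+00 -1.17006874e-04
  1.18043873e+00 -1.26359579e+00] [-0.45098855 -0.62543389 -0.29867358]
```

View pics/c1.png

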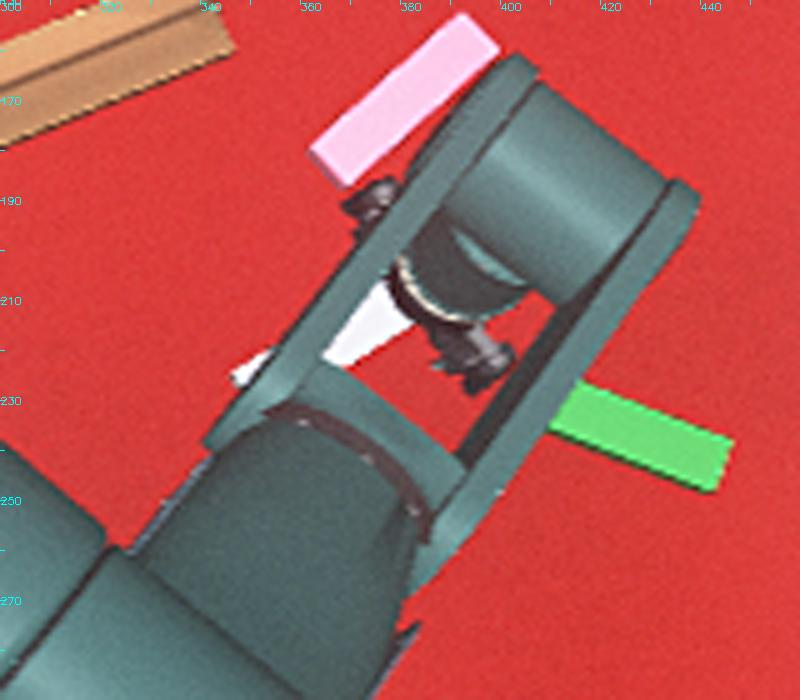

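View pics/c3.png

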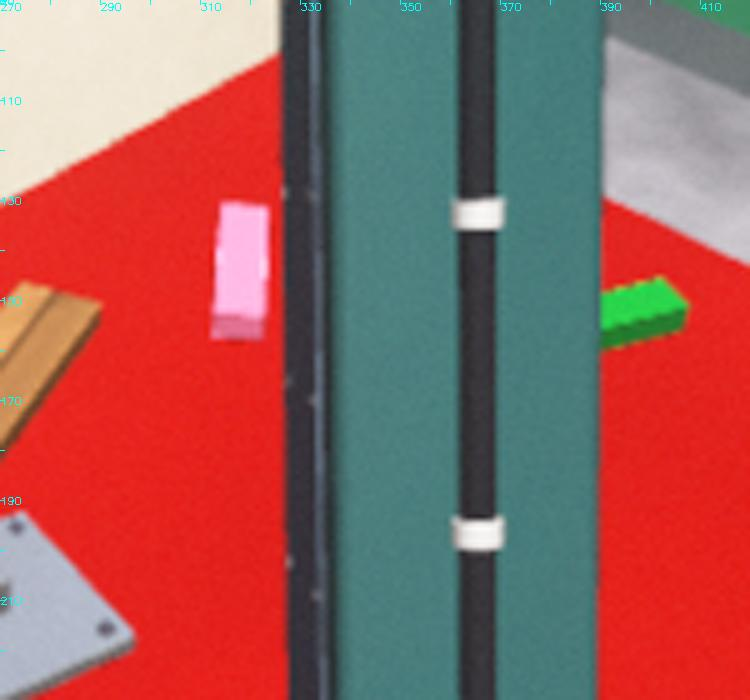

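```bash
python3 -m pendant '{"linear":[[0.1,-0.2,-3],[0.1,-0.2,-6],[0.1,-0.2,-9],[0.1,-0.2,-12],[0.1,-0.2,-14.1],[0.1,-0.2,-14.1],[0.1,-0.2,-14.1],[0.1,-0.2,-14.1]],"twist":[0,0,0,0,0,0,0,0],"claw":[1,1,1,1,1,1,0,-1]}'
python3 -m pendant '{"linear":[[0,0,0],[0,0,0],[0,0,0],[0,0,0],[0,0,0],[0,0,0]],"twist":[0,0,0,0,0,0],"claw":[-1,-1,-1,-1,-1,-1]}'
```

```text
time_s: 2.12
position: [0.5641, -0.4002, 0.0741]
eef_rot: [[-0.518, 0.855, 0.001], [0.855, 0.518, -0.001], [-0.002, 0.0, -1.0]]
contact_force: [0.1, -0.7, 0.5]
grip_width: 0.746
time_s: 2.62
position: [0.5658, -0.4006, 0.0761]
eef_rot: [[-0.518, 0.855, 0.006], [0.855, 0.518, -0.003], [-0.006, 0.003, -1.0]]
contact_force: [2.2, 0.9, 5.3]
grip_width: 0.453
```

```bash
python3 -m pendant '{"linear":[[0,0,4],[0,1,8],[-1,4,11],[-1.5,8,11],[-2,12,11],[-2.7,16,11],[-2.7,20,11],[-2.7,24,11],[-2.7,27.2,11],[-2.7,27.2,11]],"twist":[0,0,-7,-14,-21,-28,-35,-42,-43.3,-43.3],"claw":[-1,-1,-1,-1,-1,-1,-1,-1,-1,-1]}'
python3 -m pendant '{"linear":[[0,0,-1],[0,0,-2],[0,0,-3],[0,0,-3],[0,0,-3]],"twist":[0,0,0,0,0],"claw":[-1,-1,-1,-1,-1]}'
python3 - <<'E'
from h import *
s=get_state(); print(s["time_s"],s["position"],s["eef_rot"],s["contact_force"])
for n in("side","top"): cv2.imwrite(f"pics/{n}2.png",capture(n))
t=cv2.imread("pics/top2.png");s=cv2.imread("pics/side2.png")
crop(t,210,160,160,140,5,"pics/c1.png")
crop(s,200,130,150,140,5,"pics/c3.png")
crop(s,310,110,100,140,5,"pics/c5.png")
E
```

```text
time_s: 3.45
position: [0.5345, -0.1216, 0.1834]
eef_rot: [[0.207, 0.978, -0.002], [0.978, -0.207, 0.003], [0.003, -0.003, -1.0]]
contact_force: [-0.4, 0.6, -4.8]
grip_width: 0.456
time_s: 3.87
position: [0.5356, -0.1284, 0.1515]
eef_rot: [[0.21, 0.978, -0.003], [0.978, -0.21, 0.001], [0.0, -0.003, -1.0]]
contact_force: [-0.2, -0.4, -3.9]
grip_width: 0.454
3.8667 [ 0.5355781  -0.12843156  0.15150628] [[ 2.09788837e-01  9.77742996e-01 -2.69759976e-03]
 [ 9.77746682e-01 -2.09787287e-01  8.48293778e-04]
 [ 2.63491166e-04 -2.81553178e-03 -9.99996002e-01]] [-0.22009095 -0.42706073 -3.89291147]
```

View pics/c1.png

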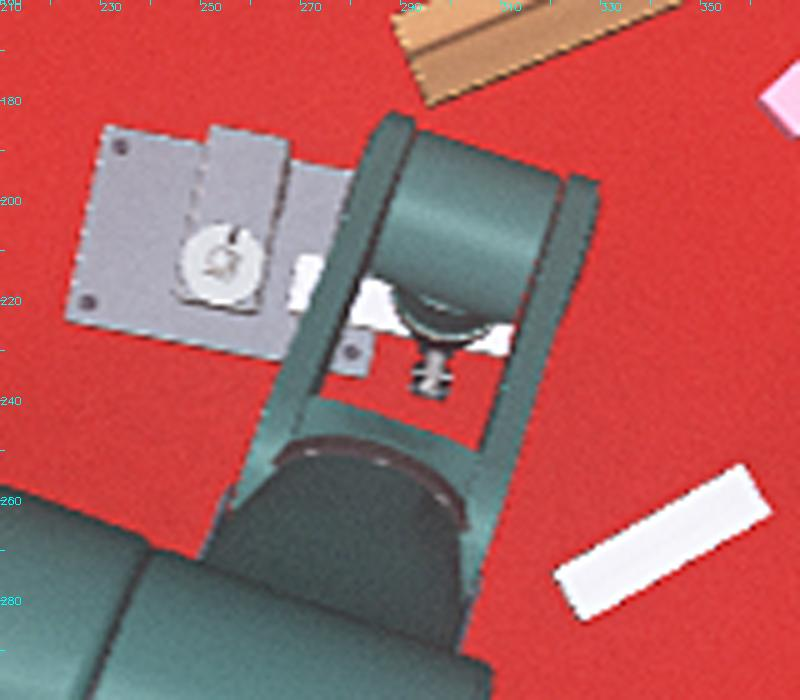

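View pics/c3.png

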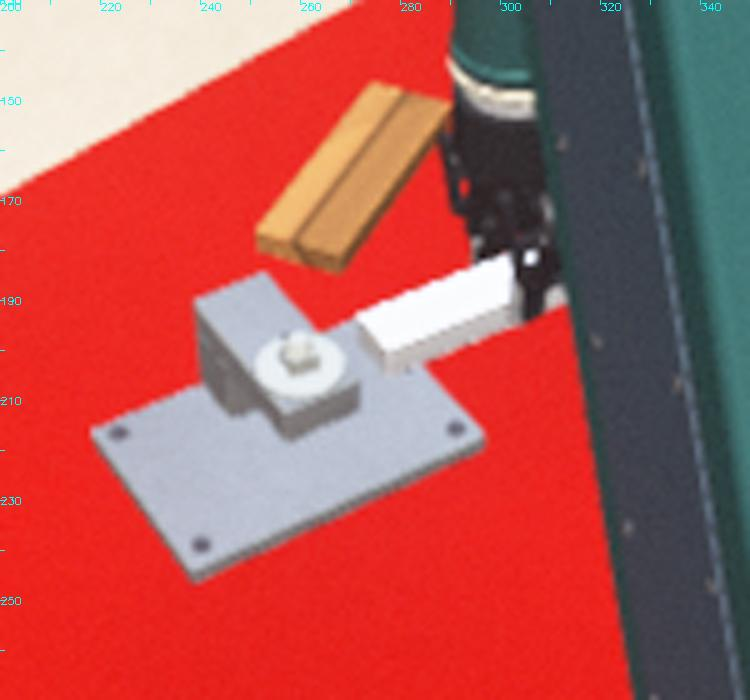

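View pics/side2.png

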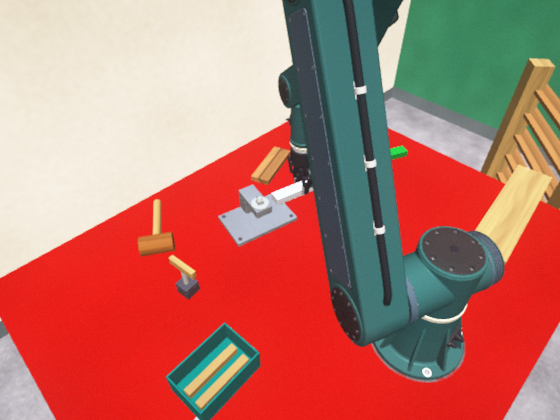

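Run:
```python
from h import *
J=dict(top=(.5699,.0162,-.2139),side=(.5706,.0212,-.2104))
z=.1015
for n,P in dict(top=cc(210,160,5,[(313,255),(288,311)]),side=cc(200,130,5,[(357,316),(386,355)])).items():
  a,b=[ray(n,*p,z) for p in P]; m=(a+b)/2; x,y,w=J[n]; d=m[:2]-[x,y]
  l=lambda d:(np.cos(w)*d[0]+np.sin(w)*d[1],-np.sin(w)*d[0]+np.cos(w)*d[1])
  s=get_state()["position"]; 
  print(n,a.round(4),b.round(4),np.linalg.norm(a-b).round(4),"end in jig",np.round(l(d),4),"tcp in jig",np.round(l(s[:2]-np.array([x,y])),4), "tcp-end",np.linalg.norm(s[:2]-m[:2]))
```

```text
top [ 0.5741 -0.0447  0.1015] [ 0.5364 -0.0269  0.1015] 0.0417 end in jig [-0.0033 -0.0539] tcp in jig [-0.002  -0.1485] tcp-end 0.09455123236119344
side [ 0.5751 -0.031   0.1015] [ 0.5362 -0.0191  0.1015] 0.0406 end in jig [-0.0049 -0.0483] tcp in jig [-0.0022 -0.1535] tcp-end 0.10519838169304771
```

```bash
python3 -m pendant '{"linear":[[0.6,1.2,0],[0.6,1.2,-2],[0.6,1.2,-4],[0.6,1.2,-5],[0.6,1.2,-5.6],[0.6,1.2,-5.6],[0.6,1.2,-5.6]],"twist":[0,0,0,0,0,0,0],"claw":[-1,-1,-1,-1,-1,-1,-1]}'
python3 -m pendant '{"linear":[[0,0,-0.2],[0,0,-0.3]],"twist":[0,0],"claw":[-1,-1]}'
python3 -m pendant '{"linear":[[0,0,-0.1],[0,0,-0.1]],"twist":[0,0],"claw":[-1,-1]}'
```

```text
time_s: 4.55
position: [0.5427, -0.1156, 0.0971]
eef_rot: [[0.208, 0.978, 0.0], [0.978, -0.208, 0.0], [0.0, -0.0, -1.0]]
contact_force: [-0.1, -0.8, -4.2]
grip_width: 0.454
time_s: 4.72
position: [0.5431, -0.1159, 0.0946]
eef_rot: [[0.208, 0.978, 0.002], [0.978, -0.208, -0.001], [-0.0, 0.002, -1.0]]
contact_force: [0.9, -0.3, -4.3]
grip_width: 0.456
time_s: 4.88
position: [0.5426, -0.1157, 0.0932]
eef_rot: [[0.208, 0.978, 0.0], [0.978, -0.208, -0.0], [-0.0, 0.001, -1.0]]
contact_force: [0.1, 0.8, -3.8]
grip_width: 0.454
```

```bash
python3 -m pendant '{"linear":[[0,0,-0.1],[0,0,-0.15]],"twist":[0,0],"claw":[-1,-1]}'
python3 -m pendant '{"linear":[[0,0,-0.1],[0,0,-0.1]],"twist":[0,0],"claw":[-1,-1]}'
```

```text
time_s: 5.05
position: [0.5426, -0.1158, 0.0918]
eef_rot: [[0.208, 0.978, 0.001], [0.978, -0.208, -0.0], [-0.0, 0.001, -1.0]]
contact_force: [-1.3, -0.4, 3.5]
grip_width: 0.457
time_s: 5.22
position: [0.5426, -0.1159, 0.0915]
eef_rot: [[0.208, 0.978, 0.001], [0.978, -0.208, -0.0], [-0.0, 0.001, -1.0]]
contact_force: [-3.1, -0.2, 10.4]
grip_width: 0.457
```

```bash
python3 -m pendant '{"linear":[[0.2,0.9,0.05],[0.4,1.8,0.05],[0.6,2.7,0.05],[0.8,3.6,0.05],[1.0,4.5,0.05],[1.15,5.4,0.05],[1.15,5.4,0.05],[1.15,5.4,0.05]],"twist":[0,0,0,0,0,0,0,0],"claw":[-1,-1,-1,-1,-1,-1,-1,-1]}'
python3 - <<'E'
from h import *
s=get_state(); print(s["time_s"],s["position"],s["contact_force"])
for n in("side","top"): cv2.imwrite(f"pics/{n}3.png",capture(n))
t=cv2.imread("pics/top3.png");s=cv2.imread("pics/side3.png")
crop(t,210,160,160,140,5,"pics/c1.png")
crop(s,200,130,150,140,5,"pics/c3.png")
E
```

```text
time_s: 5.88
position: [0.5556, -0.061, 0.092]
eef_rot: [[0.208, 0.978, 0.004], [0.978, -0.208, -0.0], [0.001, 0.004, -1.0]]
contact_force: [0.7, 1.8, 6.3]
grip_width: 0.452
5.8833 [ 0.55559083 -0.06099491  0.09204835] [0.67080259 1.84035054 6.2512391 ]
```

View pics/c1.png

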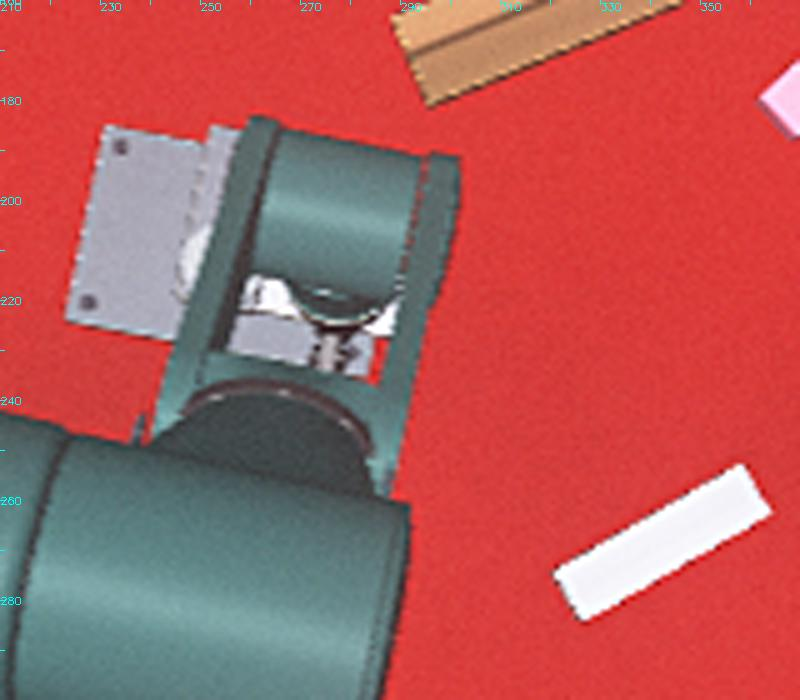

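View pics/c3.png

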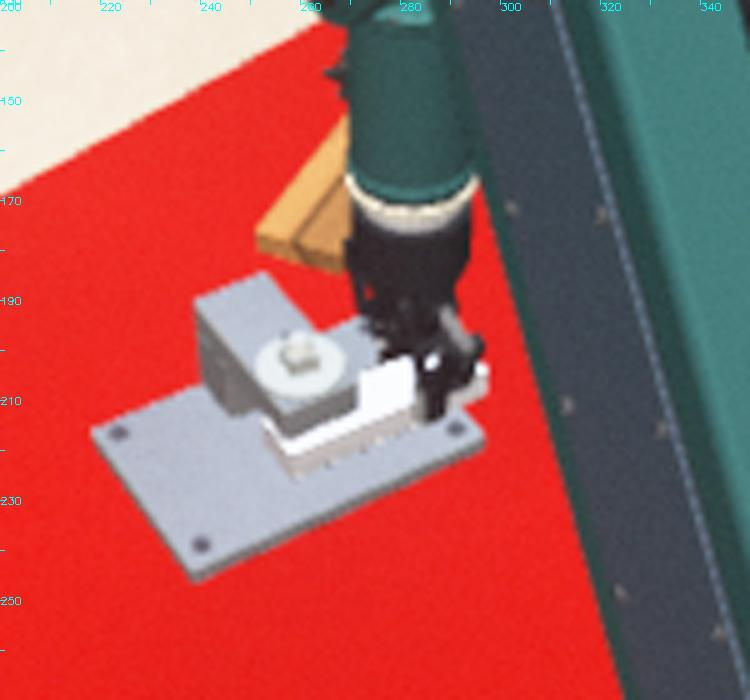

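Run:
```python
from h import *
x,y,w=(.5706,.0212,-.2104)
for p in cc(200,130,5,[(264,421),(293,451),(358,415)]):
  d=ray("side",*p,.042)[:2]-[x,y]; print(np.round((np.cos(w)*d[0]+np.sin(w)*d[1],-np.sin(w)*d[0]+np.cos(w)*d[1]),4))
```

```text
[0.0181 0.0198]
[-0.0151  0.0175]
[-0.0098 -0.034 ]
```

```bash
python3 -m pendant '{"linear":[[0,0,0.0],[0,0,0.0],[0,0,0.0],[0,0,0],[0,0,3],[0,0,7],[0,0,11],[0,-1,15],[0,-1,19]],"twist":[0,0,0,0,0,0,0,0,0],"claw":[0.1,0.2,0.3,0.4,0.4,0.4,0.4,0.4,0.4]}'
```

```text
time_s: 6.73
position: [0.5534, -0.0724, 0.2826]
eef_rot: [[0.209, 0.978, -0.001], [0.978, -0.209, -0.001], [-0.001, -0.0, -1.0]]
contact_force: [1.3, -0.5, 1.0]
grip_width: 0.702
```

Run:
```python
from h import *
for n in("side","top"): cv2.imwrite(f"pics/{n}4.png",capture(n))
t=cv2.imread("pics/top4.png");s=cv2.imread("pics/side4.png")
crop(t,145,205,40,45,14,"pics/c1.png")
crop(s,160,245,45,60,10,"pics/c3.png")
crop(t,210,160,100,90,7,"pics/c2.png")
crop(s,200,160,110,100,6,"pics/c4.png")
```

```text
(no output)
```

View pics/c1.png

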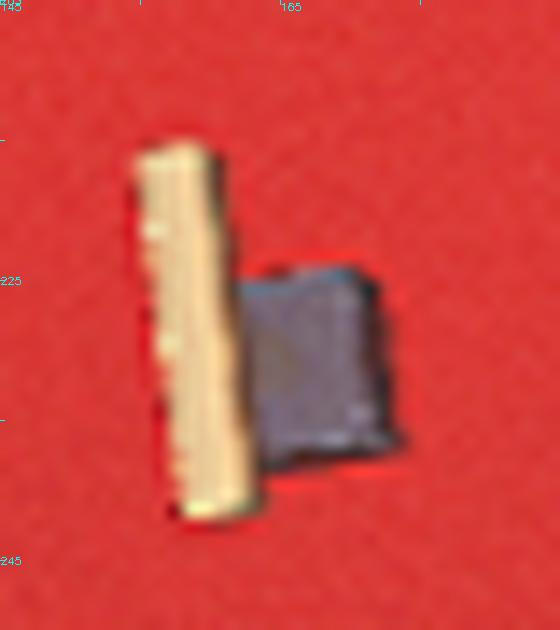

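View pics/c3.png

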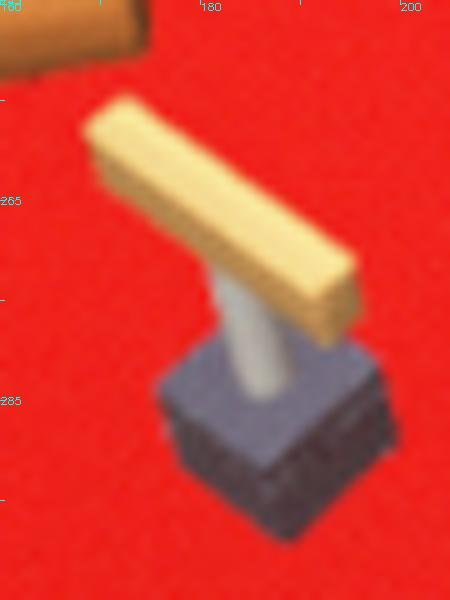

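View pics/c2.png

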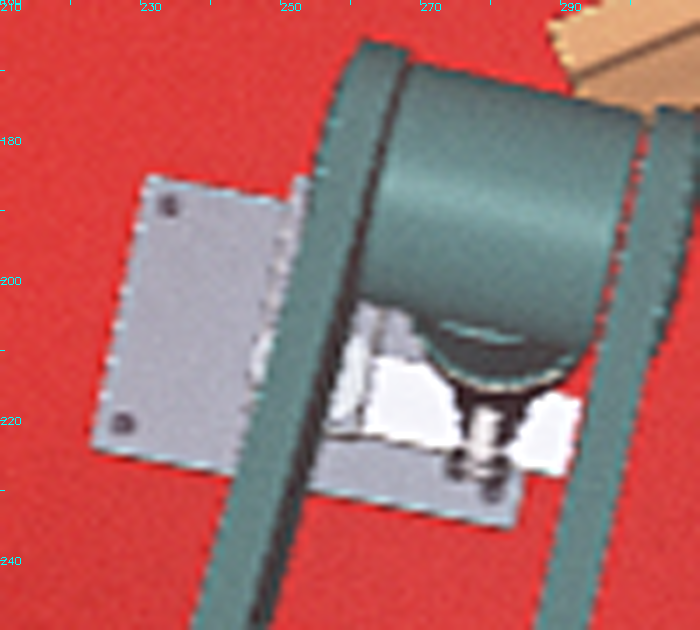

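View pics/c4.png

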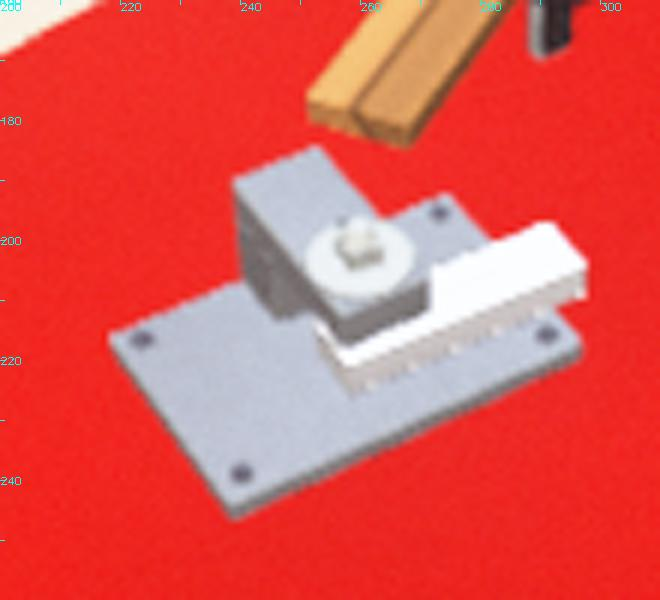

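Run:
```python
from h import *
B=.045,.008,.122;F=.0225
top=[((137,158),(.045,.008,.122)),((208,150),(.045,-.008,.122)),((258,507),(-.045,-.008,.122)),((184,519),(-.045,.008,.122)),((355,270),(F,-F,.04)),((370,432),(-F,-F,.04)),((380,285),(F,-F,0)),((402,445),(-F,-F,0))]
side=[((85,130),(.045,.008,.122)),((128,95),(.045,-.008,.122)),((356,262),(-.045,-.008,.122)),((317,300),(-.045,.008,.122)),((158,385),(F,F,.04)),((262,470),(-F,F,.04)),((382,358),(-F,-F,.04)),((182,465),(F,F,0)),((290,543),(-F,F,0)),((398,440),(-F,-F,0))]
ot=[("top",*cc(145,205,14,[a])[0],l) for a,l in top]; os=[("side",*cc(160,245,10,[a])[0],l) for a,l in side]
for o in(ot,os,ot+os):
    p,r=fit(o,[.55,.2,.1]); print(p.round(4),np.degrees(p[2]).round(2)); print(r.round(1).tolist())
s=get_state();print(s["position"],s["joints"])
# screw mark angle
for n,x,y,sc,c,m in(("top",140,170,5,(572,213),(585,181)),):
    a,b=[ray(n,*q,.096) for q in cc(x,y,sc,[c,m])]; print(a,np.degrees(np.arctan2(b[1]-a[1],b[0]-a[0])))
```

```text
[0.5219 0.3361 0.1418] 8.13
[[-0.1, -0.5], [-0.5, -0.7], [-0.4, 0.2], [0.1, 0.2], [-0.3, -0.4], [0.4, 0.6], [0.4, -0.1], [0.5, 0.8]]
[0.524  0.34   0.1298] 7.44
[[-0.4, -0.4], [-0.0, -0.6], [0.4, -0.6], [-0.3, -0.4], [-0.5, -0.0], [0.2, 0.0], [0.4, 0.3], [-0.3, 0.3], [-0.2, 1.0], [0.9, 0.4]]
[0.5234 0.3389 0.1257] 7.2
[[-0.8, -1.0], [-1.1, -1.1], [-1.4, -0.1], [-0.9, -0.3], [-1.0, -0.7], [-0.5, 0.3], [-0.3, -0.4], [-0.3, 0.5], [0.2, -0.6], [0.5, -0.8], [0.8, -0.6], [0.1, -0.5], [-0.0, -0.2], [0.6, -0.1], [0.9, 0.3], [0.1, 0.1], [0.2, 0.8], [1.3, 0.4]]
[ 0.5575413  -0.07276302  0.28783323] [-2.52672557e-01  3.14831155e-01  1.62116620e+00  1.02326665e-04
  1.19272113e+00 -4.23229059e-02]
[0.57107898 0.01729545 0.096     ] -23.053914623420564
```

```bash
python3 -m pendant '{"linear":[[0,4,0],[0,8,0],[-0.5,12,0],[-1,16,0],[-1.5,20,0],[-2,24,0],[-2.5,28,0],[-3,32,0],[-3.4,36,0],[-3.4,39,0]],"twist":[7,14,21,28,35,42,49,56,63,70],"claw":[0.4,0.4,0.4,0.4,0.4,0.4,0.4,0.4,0.4,0.4]}'
python3 -m pendant '{"linear":[[0,2.1,-1],[0,2.1,-2],[0,2.1,-3],[0,2.1,-4],[0,2.1,-4],[0,2.1,-4],[0,2.1,-4],[0,2.1,-4]],"twist":[7,14,21,28,35,39.7,39.7,39.7],"claw":[0.4,0.4,0.4,0.4,0.4,0.4,0.4,0.4]}'
python3 - <<'E'
from h import *
s=get_state(); R=s["eef_rot"]; print(s["position"],np.degrees(np.arctan2(R[1][0],R[0][0])),s["joints"])
for n in("side","top"): cv2.imwrite(f"pics/{n}5.png",capture(n))
t=cv2.imread("pics/top5.png");s=cv2.imread("pics/side5.png")
crop(t,120,180,90,90,7,"pics/c1.png")
crop(s,130,200,100,110,6,"pics/c3.png")
crop(s,320,140,90,100,5,"pics/c4.png")
E
```

```text
time_s: 7.67
position: [0.5181, 0.3213, 0.2799]
eef_rot: [[-0.852, 0.524, -0.002], [0.524, 0.852, 0.0], [0.002, -0.001, -1.0]]
contact_force: [1.1, 0.1, 0.2]
grip_width: 0.699
time_s: 8.33
position: [0.5195, 0.3392, 0.24]
eef_rot: [[-0.991, -0.131, -0.001], [-0.131, 0.991, -0.001], [0.001, -0.0, -1.0]]
contact_force: [0.5, -0.2, -0.1]
grip_width: 0.698
[0.51952071 0.33923759 0.24002452] -172.4834741305738 [ 4.67212254e-01  4.48698467e-01  1.53563459e+00 -4.01642613e-05
  1.15865460e+00 -1.23475641e+00]
```

View pics/c1.png

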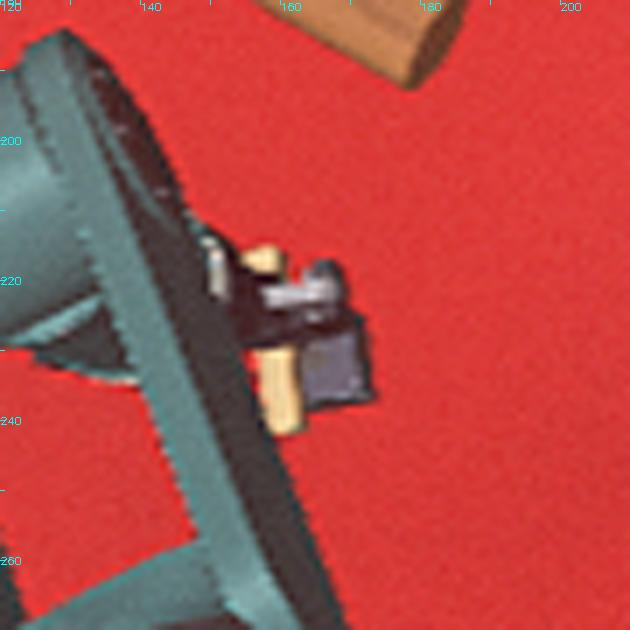

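View pics/c3.png

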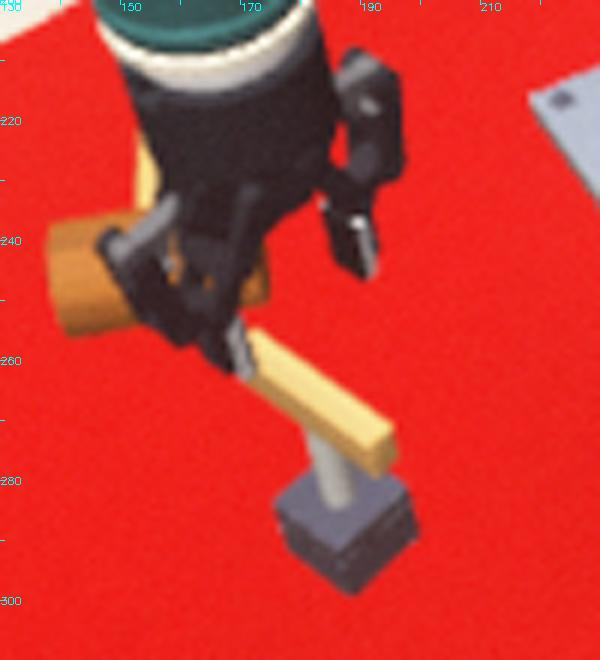

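View pics/c4.png

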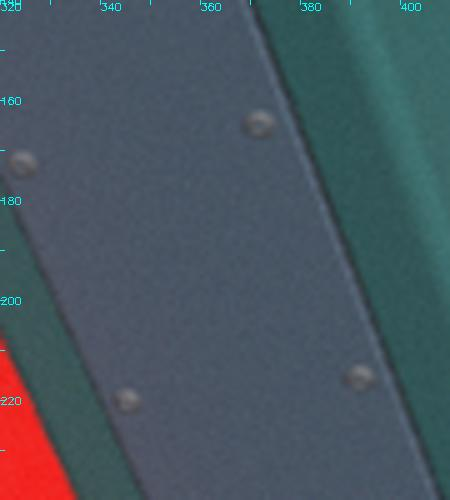

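Run:
```python
from h import *
s=get_state();p=s["position"];R=np.array(s["eef_rot"]);print(p)
a,b=[ray("side",*q,p[2]-.067) for q in cc(130,200,6,[(238,376),(366,278)])]
print(a.round(4),b.round(4),((a+b)/2).round(4),np.linalg.norm(a-b), (a-b)[:2])
```

```text
[0.51975751 0.33929381 0.24054125]
[0.509  0.3756 0.1735] [0.5153 0.3072 0.1735] [0.5121 0.3414 0.1735] 0.06860919854130251 [-0.00633884  0.06831575]
```

```bash
python3 -m pendant '{"linear":[[0.3,-0.1,-2],[0.3,-0.1,-4],[0.3,-0.1,-6],[0.3,-0.1,-7.5],[0.3,-0.1,-7.5],[0.3,-0.1,-7.5],[0.3,-0.1,-7.5],[0.3,-0.1,-7.5],[0.3,-0.1,-7.5],[0.3,-0.1,-7.5]],"twist":[0,0,0,0,0,0,0,0,0,0],"claw":[0.4,0.4,0.4,0.3,0.1,-0.1,-0.3,-0.4,-0.5,-0.6]}'
python3 -m pendant '{"linear":[[0,0,0],[0,0,0],[0,0,0],[0,0,0],[0,0,0]],"twist":[0,0,0,0,0],"claw":[-0.7,-0.8,-0.9,-1,-1]}'
python3 - <<'E'
from h import *
for n in("side","top"): cv2.imwrite(f"pics/{n}6.png",capture(n))
s=cv2.imread("pics/side6.png")
crop(s,130,200,100,110,6,"pics/c3.png")
E
```

```text
time_s: 9.27
position: [0.5234, 0.3387, 0.1669]
eef_rot: [[-0.991, -0.133, 0.002], [-0.133, 0.991, 0.001], [-0.002, 0.001, -1.0]]
contact_force: [0.4, -0.6, 1.0]
grip_width: 0.2
time_s: 9.68
position: [0.5235, 0.3389, 0.167]
eef_rot: [[-0.991, -0.133, 0.002], [-0.133, 0.991, 0.001], [-0.002, 0.001, -1.0]]
contact_force: [0.1, 0.8, 6.6]
grip_width: 0.174
```

View pics/c3.png

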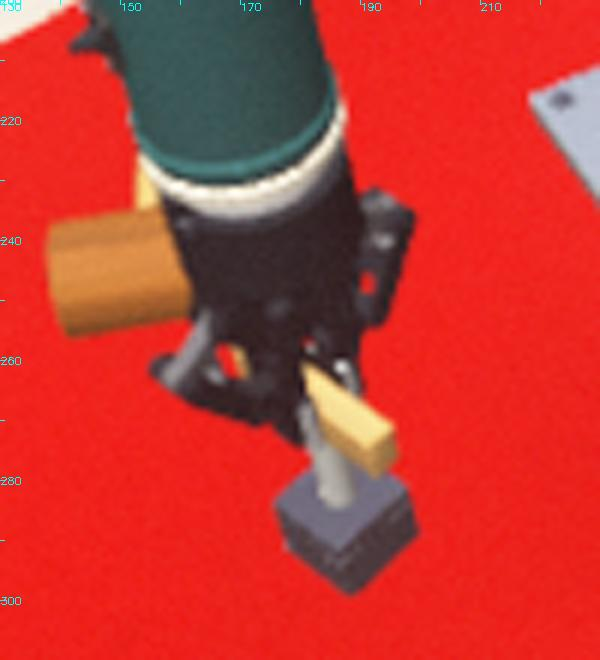

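```bash
python3 -m pendant '{"linear":[[0,0,3],[0,0,7],[0,0,11],[0,-3,14],[0.5,-7,14],[1,-11,14],[2,-15,14],[3,-19,14],[3.5,-23,14],[4,-26,14]],"twist":[0,0,0,-3,-7,-12,-18,-24,-30.5,-30.5],"claw":[-1,-1,-1,-1,-1,-1,-1,-1,-1,-1]}'
python3 -m pendant '{"linear":[[0.3,-2,0],[0.75,-4,0],[0.75,-5.9,0],[0.75,-5.9,0],[0.75,-5.9,0],[0.75,-5.9,0]],"twist":[0,0,0,0,0,0],"claw":[-1,-1,-1,-1,-1,-1]}'
python3 - <<'E'
from h import *
s=get_state(); R=s["eef_rot"]; print(s["position"],np.degrees(np.arctan2(R[1][0],R[0][0])),s["joints"])
for n in("side","top"): cv2.imwrite(f"pics/{n}7.png",capture(n))
t=cv2.imread("pics/top7.png");s=cv2.imread("pics/side7.png")
crop(t,210,160,100,90,7,"pics/c1.png")
crop(s,220,150,70,70,8,"pics/c3.png")
crop(s,310,130,110,110,5,"pics/c4.png")
E
```

```text
time_s: 10.62
position: [0.5623, 0.0752, 0.3052]
eef_rot: [[-0.919, 0.394, -0.002], [0.394, 0.919, -0.001], [0.001, -0.002, -1.0]]
contact_force: [0.3, 0.2, -3.5]
grip_width: 0.174
time_s: 11.12
position: [0.5698, 0.0197, 0.3053]
eef_rot: [[-0.922, 0.388, -0.002], [0.388, 0.922, 0.001], [0.002, -0.0, -1.0]]
contact_force: [0.4, -0.4, -3.5]
grip_width: 0.171
[0.56979628 0.01974908 0.30526   ] 157.1465680178988 [-8.67317474e-02  3.15488573e-01  1.57312816e+00  4.63992179e-04
  1.25461395e+00 -1.25880515e+00]
```

View pics/c1.png

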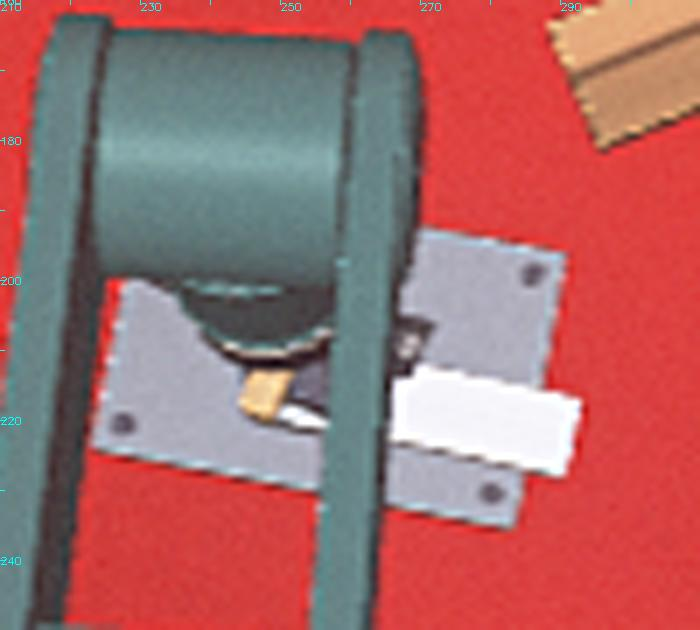

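View pics/c3.png

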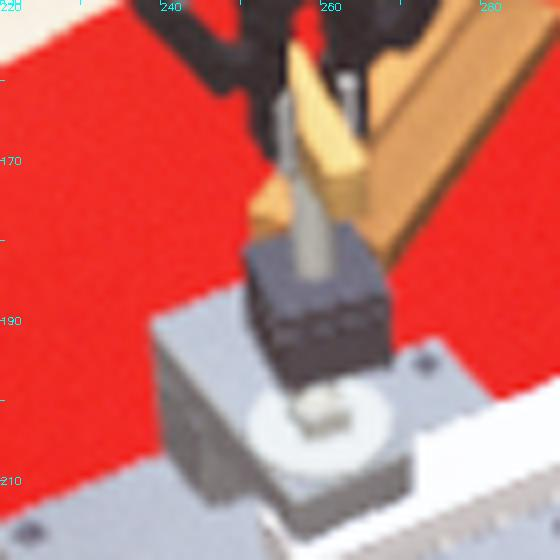

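View pics/c4.png

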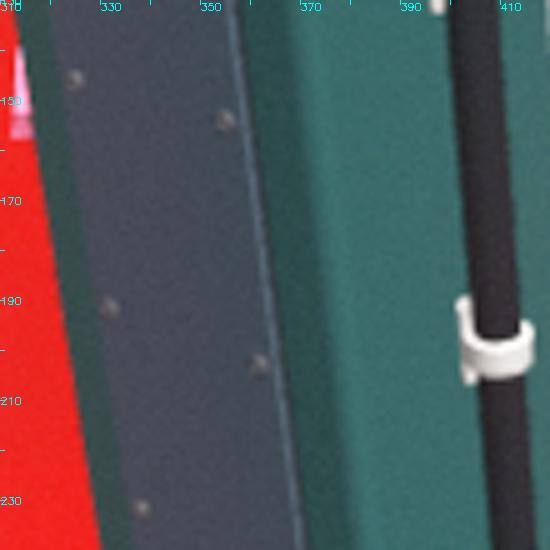

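Run:
```python
from h import *
F=.0225;z0=.1383
side=[((327,182),(-.045,.008,.122)),((367,162),(-.045,-.008,.122)),((327,211),(-.045,.008,.096)),((366,207),(-.045,-.008,.096)),((243,248),(F,F,.04)),((283,325),(-F,F,.04)),((390,290),(-F,-F,.04)),((292,387),(-F,F,0)),((389,365),(-F,-F,0))]
os=[("side",*cc(220,150,8,[a])[0],(l[0],l[1],l[2]+z0)) for a,l in side]
p,r=fit(os,[.57,.02,-.4]);print(p.round(4),np.degrees(p[2]));print(r.round(1).tolist())
print("collar side",ray("side",*cc(200,160,6,[(360,257)])[0],.096),"from c3",ray("side",*cc(220,150,8,[(319,428)])[0],.096))
# ellipse centre correction: project rim extents at guess
P=np.array([proj("side",[.5706+.028*np.cos(a),.0205+.028*np.sin(a),.096]) for a in np.linspace(0,6.28,100)])
q=np.array(P.min(0)+P.max(0))/2; print(q,proj("side",[.5706,.0205,.096]),P.min(0),P.max(0))
print(cc(200,160,6,[(305,216),(415,298)]))
```

```text
[ 0.5712  0.02   -0.4033] -23.106937599711834
[[-0.2, -1.4], [0.3, -0.2], [0.2, 2.2], [0.7, 1.3], [-0.5, -0.7], [-0.7, -1.0], [0.3, -0.4], [-1.2, 1.1], [0.8, 0.1]]
collar side [0.5723101 0.0209277 0.096    ] from c3 [0.57047388 0.02320491 0.096     ]
[260.04644311 202.71853408] [260.05267042 202.62023858] [251.07926333 196.49960139] [269.0136229  208.93746677]
[(250.41666666666666, 195.58333333333334), (268.75, 209.25)]
```

Run:
```python
from h import *
t=cv2.imread("pics/top7.png");crop(t,238,200,40,30,18,"pics/c1.png")
for c in ((240,406),(281,420)): print(ray("top",*cc(210,160,7,[c])[0],.2603))
a=np.radians(-23)
for y in(.0,.001):
  for sy in(1,-1): print(proj("top",[.5705-.045*np.cos(a)-sy*.008*np.sin(a),.0195-.045*np.sin(a)+sy*.008*np.cos(a),.2603]))
```

```text
[0.53095885 0.04044741 0.2603    ]
[0.52433362 0.02266156 0.2603    ]
[242.54238395 217.20165493]
[247.39499787 219.10565642]
[242.54238395 217.20165493]
[247.39499787 219.10565642]
```

View pics/c1.png

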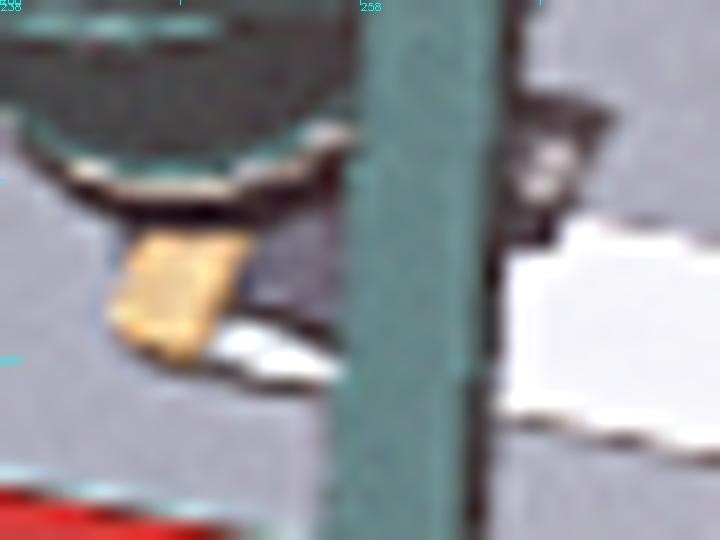

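```bash
python3 -m pendant '{"linear":[[0.05,0.12,-0.5],[0.05,0.12,-1.5],[0.05,0.12,-2.0],[0.05,0.12,-2.3],[0.05,0.12,-2.5],[0.05,0.12,-2.5]],"twist":[0,0,0,0,0,0],"claw":[-1,-1,-1,-1,-1,-1]}'
python3 -m pendant '{"linear":[[0,0,-0.3],[0,0,-0.6],[0,0,-0.6]],"twist":[0,0,0],"claw":[-1,-1,-1]}'
```

```text
time_s: 11.72
position: [0.5705, 0.0207, 0.28]
eef_rot: [[-0.922, 0.388, -0.001], [0.388, 0.922, 0.0], [0.001, -0.001, -1.0]]
contact_force: [-0.4, -0.4, -3.2]
grip_width: 0.178
time_s: 11.97
position: [0.5707, 0.0206, 0.2744]
eef_rot: [[-0.922, 0.388, -0.001], [0.388, 0.922, -0.0], [0.001, -0.0, -1.0]]
contact_force: [-0.3, 0.6, -4.1]
grip_width: 0.172
```

```bash
python3 -m pendant '{"linear":[[0,0,-0.3],[0,0,-0.6],[0,0,-0.8],[0,0,-0.9]],"twist":[0,0,0,0],"claw":[-1,-1,-1,-1]}'
python3 -m pendant '{"linear":[[0,0,-0.1],[0,0,-0.2],[0,0,-0.2]],"twist":[0,0,0],"claw":[-1,-1,-1]}'
```

```text
time_s: 12.3
position: [0.5707, 0.0206, 0.2655]
eef_rot: [[-0.922, 0.388, -0.001], [0.388, 0.922, -0.0], [0.001, -0.0, -1.0]]
contact_force: [-0.4, 0.8, -4.6]
grip_width: 0.176
time_s: 12.55
position: [0.5708, 0.0206, 0.2637]
eef_rot: [[-0.922, 0.388, -0.0], [0.388, 0.922, -0.0], [0.0, -0.0, -1.0]]
contact_force: [-0.2, -0.2, -4.2]
grip_width: 0.174
```

```bash
python3 -m pendant '{"linear":[[0,0,0],[0,0,0],[0,0,0],[0,0,0],[0,0,0],[0,0,0],[0,0,0],[0,0,0],[0,0,0],[0,0,0]],"twist":[-4,-8,-12,-16,-20,-24,-28,-32,-36,-40],"claw":[-1,-1,-1,-1,-1,-1,-1,-1,-1,-1]}'
python3 - <<'E'
from h import *
s=get_state(); R=s["eef_rot"]; print(s["position"],np.degrees(np.arctan2(R[1][0],R[0][0])),s["joints"],s["torque"],s["contact_force"])
E
```

```text
time_s: 13.38
position: [0.5718, 0.021, 0.2642]
eef_rot: [[-0.454, 0.891, 0.002], [0.891, 0.454, 0.001], [-0.0, 0.002, -1.0]]
contact_force: [2.9, 0.9, -5.4]
grip_width: 0.178
[0.57183776 0.02096446 0.26415049] 116.9850974327377 [-8.45112331e-02  3.57206658e-01  1.62086701e+00  9.40281911e-04
  1.16131367e+00 -5.55863941e-01] [ 0.36189973 -0.48705892  0.09946386] [ 2.94560547  0.88887347 -5.39972838]
```

```bash
python3 -m pendant '{"linear":[[0.05,0,0],[0.05,0,0],[0.05,0,0],[0.05,0,0],[0.05,0,0],[0.05,0,0],[0.05,0,0],[0.05,0,0],[0.05,0,0],[0.05,0,0]],"twist":[-5,-10,-15,-20,-25,-30,-35,-40,-44,-44],"claw":[-1,-1,-1,-1,-1,-1,-1,-1,-1,-1]}'
python3 - <<'E'
from h import *
s=get_state(); R=s["eef_rot"]; print(s["position"],np.degrees(np.arctan2(R[1][0],R[0][0])),s["joints"],s["torque"],s["contact_force"])
for n in("side","top"): cv2.imwrite(f"pics/{n}8.png",capture(n))
t=cv2.imread("pics/top8.png");s=cv2.imread("pics/side8.png")
crop(t,210,160,100,90,7,"pics/c1.png")
crop(s,225,150,70,75,8,"pics/c3.png")
E
```

```text
time_s: 14.22
position: [0.5728, 0.0209, 0.2643]
eef_rot: [[0.292, 0.956, 0.003], [0.956, -0.292, 0.001], [0.002, 0.003, -1.0]]
contact_force: [2.7, 1.9, -4.1]
grip_width: 0.177
[0.57277555 0.02091327 0.26430654] 73.02773800494964 [-8.45208975e-02  3.57928232e-01  1.61927041e+00  1.06256302e-03
  1.16123994e+00  2.11281704e-01] [ 0.42166743 -0.75861625 -0.0327891 ] [ 2.67756591  1.86875724 -4.05874708]
```

View pics/c1.png

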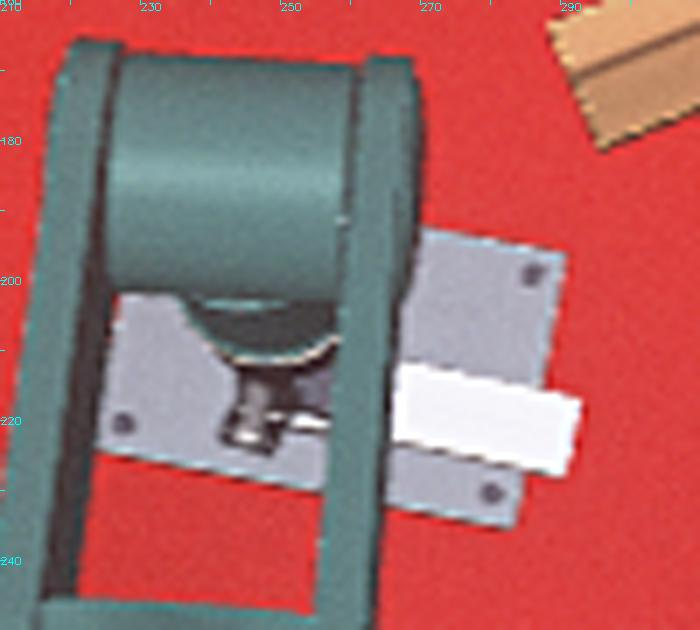

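View pics/c3.png

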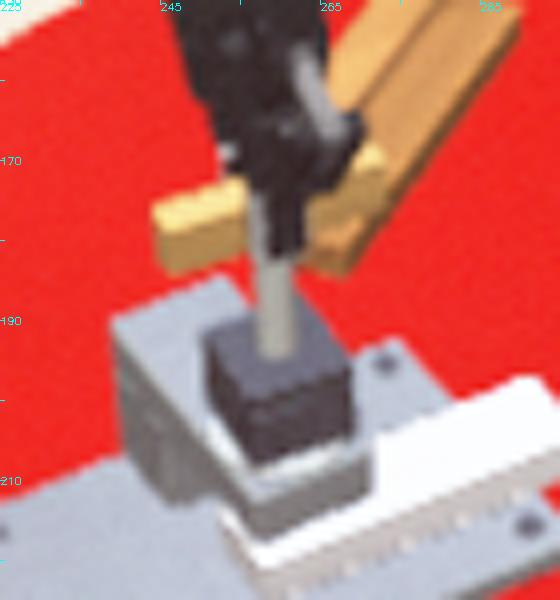

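```bash
python3 -m pendant '{"linear":[[0,0,0],[0,0,0],[0,0,0],[0,0,0],[0,0,0]],"twist":[-3,-6,-7.5,-7.5,-7.5],"claw":[-1,-1,-1,-1,-1]}'
python3 - <<'E'
from h import *
s=get_state(); R=s["eef_rot"]; print(s["position"],np.degrees(np.arctan2(R[1][0],R[0][0])),s["torque"],s["contact_force"])
E
```

```text
time_s: 14.73
position: [0.5727, 0.0207, 0.2645]
eef_rot: [[0.41, 0.912, 0.003], [0.912, -0.41, 0.0], [0.002, 0.003, -1.0]]
contact_force: [4.3, 1.9, -4.0]
grip_width: 0.176
[0.57273298 0.02072285 0.26449944] 65.79401079680511 [ 0.47385666 -1.30407771  0.01444014] [ 4.30535806  1.94915227 -4.01742271]
```

```bash
python3 -m pendant '{"linear":[[0.05,0,0],[0.1,0,0],[0.1,0,0],[0.1,0,1],[0.1,0,2.2],[0.1,0,4],[0.1,0,6],[0.1,0,6],[0,3,6],[0,7,6]],"twist":[4,8,8,8,8,8,8,8,8,8],"claw":[-1,-1,-1,-1,-1,-1,-1,-1,-1,-1]}'
python3 -m pendant '{"linear":[[-0.5,4,0],[-1,8,0],[-1,12,0],[-1,12,0],[-1,12,0]],"twist":[7,14,21,28,35],"claw":[-1,-1,-1,-1,-1]}'
python3 - <<'E'
from h import *
s=get_state(); R=s["eef_rot"]; print(s["position"],np.degrees(np.arctan2(R[1][0],R[0][0])),s["torque"],s["contact_force"])
for n in("side","top"): cv2.imwrite(f"pics/{n}9.png",capture(n))
t=cv2.imread("pics/top9.png");s=cv2.imread("pics/side9.png")
crop(t,210,160,80,80,8,"pics/c1.png")
crop(s,225,160,70,70,8,"pics/c3.png")
crop(s,130,100,200,140,4,"pics/c4.png")
E
```

```text
time_s: 15.57
position: [0.571, 0.0886, 0.3238]
eef_rot: [[0.286, 0.958, -0.001], [0.958, -0.286, -0.002], [-0.002, -0.0, -1.0]]
contact_force: [1.4, 1.2, -4.2]
grip_width: 0.173
time_s: 15.98
position: [0.56, 0.213, 0.3229]
eef_rot: [[-0.329, 0.944, -0.002], [0.944, 0.329, -0.001], [0.0, -0.002, -1.0]]
contact_force: [-0.2, -0.5, -3.8]
grip_width: 0.173
[0.56000273 0.21296772 0.32288148] 109.20213329111206 [-0.03973443 -0.02011535  0.01124394] [-0.17645582 -0.50674822 -3.76905671]
```

View pics/c1.png

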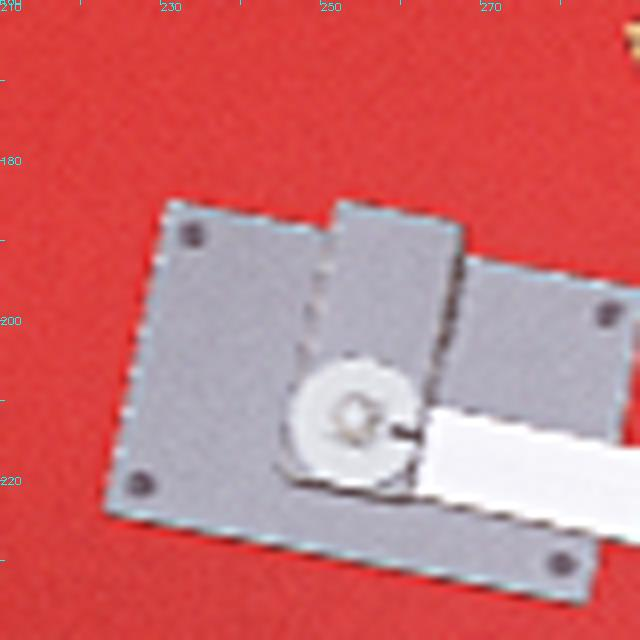

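View pics/c3.png

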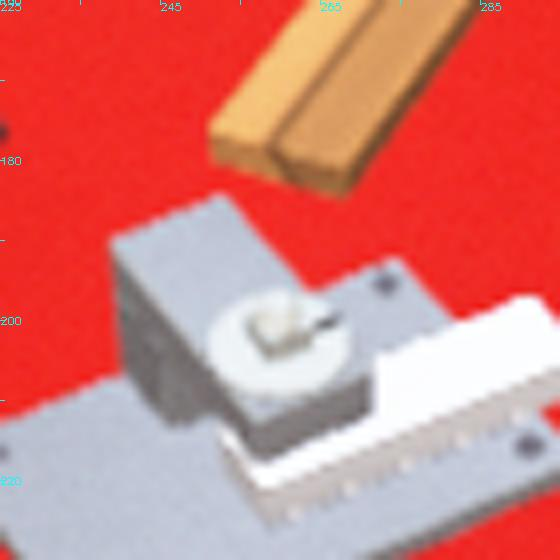

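View pics/c4.png

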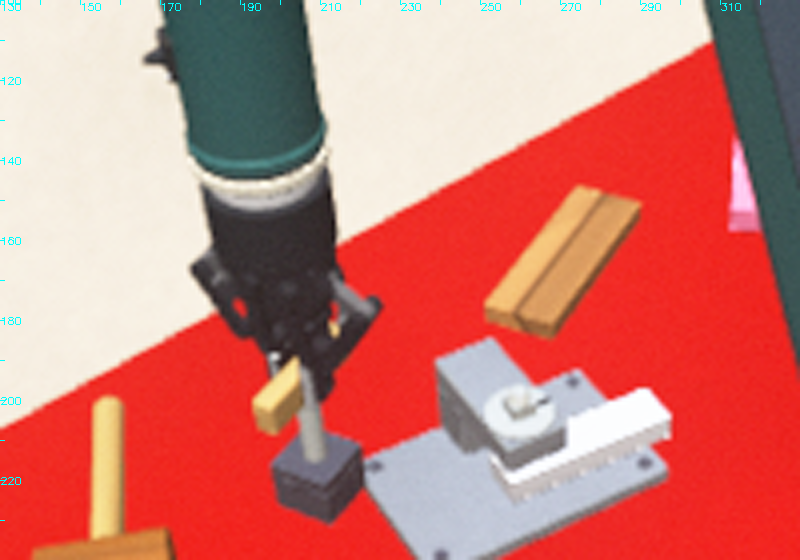

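Run:
```python
from h import *
t=cv2.imread("pics/top9.png");s=cv2.imread("pics/side9.png")
crop(t,240,200,28,26,22,"pics/c1.png"); crop(s,247,192,26,22,24,"pics/c3.png")
def ang(n,o,c,m):
    a,b=[ray(n,*q,.096) for q in cc(*o,[c,m])]; return np.degrees(np.arctan2(b[1]-a[1],b[0]-a[0])),np.linalg.norm(b-a),a
for m in((405,433),(421,437)): print("top",ang("top",(210,160,8),(356,421),m), "jig -12.25")
for m in((328,322),(342,317)): print("side",ang("side",(225,160,8),(278.5,342),m),"jig -12.05")
print("orig side",ang("side",(200,160,6),(360,257),(343,219)))
```

```text
top (np.float64(-105.36564479177746), np.float64(0.021464760133567126), array([0.57111634, 0.01708232, 0.096     ])) jig -12.25
top (np.float64(-105.43389373676784), np.float64(0.02847730169869996), array([0.57111634, 0.01708232, 0.096     ])) jig -12.25
side (np.float64(-103.74130098571406), np.float64(0.02211919400049111), array([0.57311595, 0.02107588, 0.096     ])) jig -12.05
side (np.float64(-104.40762658941973), np.float64(0.028244936210982414), array([0.57311595, 0.02107588, 0.096     ])) jig -12.05
orig side (np.float64(-25.178618826957006), np.float64(0.030768031277185866), array([0.5723101, 0.0209277, 0.096    ]))
```

View pics/c1.png

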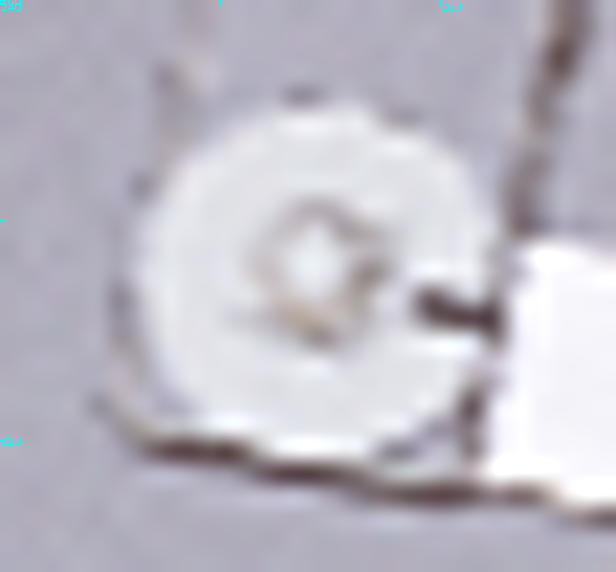

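View pics/c3.png

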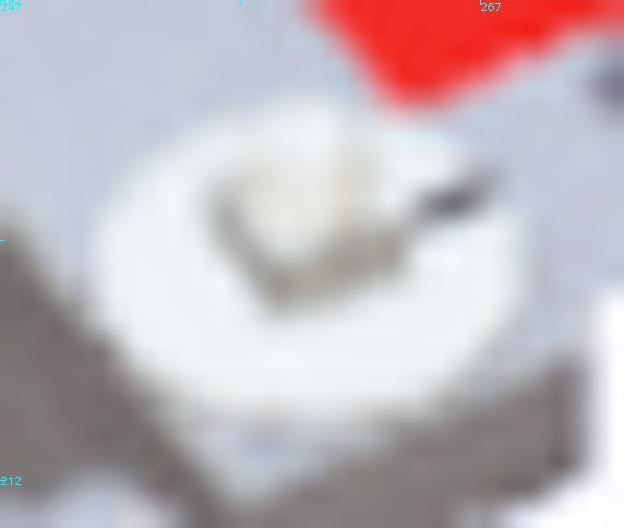

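```bash
python3 -m pendant '{"linear":[[-2,1,-3],[-4,2,-6],[-6,2.7,-9],[-6,2.7,-12],[-6,2.7,-14],[-6,2.7,-14.8],[-6,2.7,-15.1],[-6,2.7,-15.2],[-6,2.7,-15.2]],"twist":[0,0,0,0,0,0,0,0,0],"claw":[-1,-1,-1,-1,-1,-1,-1,-1,-1]}'
python3 -m pendant '{"linear":[[0,0,-0.2],[0,0,-0.25]],"twist":[0,0],"claw":[-1,-1]}'
```

```text
time_s: 16.83
position: [0.5025, 0.2375, 0.1728]
eef_rot: [[-0.318, 0.948, 0.002], [0.948, 0.318, 0.001], [-0.0, 0.002, -1.0]]
contact_force: [0.7, 0.2, -3.4]
grip_width: 0.171
time_s: 17.0
position: [0.5023, 0.2377, 0.1705]
eef_rot: [[-0.319, 0.948, 0.002], [0.948, 0.319, 0.001], [-0.0, 0.002, -1.0]]
contact_force: [-0.3, 0.6, -4.0]
grip_width: 0.173
```

```bash
python3 -m pendant '{"linear":[[0,0,-0.1],[0,0,-0.2],[0,0,-0.25]],"twist":[0,0,0],"claw":[-1,-1,-1]}'
python3 -m pendant '{"linear":[[0,0,-0.08],[0,0,-0.15]],"twist":[0,0],"claw":[-1,-1]}'
```

```text
time_s: 17.25
position: [0.5018, 0.2378, 0.1675]
eef_rot: [[-0.32, 0.947, 0.001], [0.947, 0.32, 0.001], [0.0, 0.001, -1.0]]
contact_force: [-1.7, 0.1, 4.1]
grip_width: 0.174
time_s: 17.42
position: [0.5019, 0.2382, 0.1673]
eef_rot: [[-0.32, 0.947, 0.001], [0.947, 0.32, 0.001], [0.001, 0.002, -1.0]]
contact_force: [-5.8, 0.4, 20.5]
grip_width: 0.172
```

```bash
python3 -m pendant '{"linear":[[0,0,0.12],[0,0,0.12],[0,0,0.12],[0,0,0.12],[0,0,0.12],[0,0,0.12],[0,0,0.12],[0,0,0.12]],"twist":[0,0,0,0,0,0,0,0],"claw":[-1,-0.7,-0.6,-0.4,-0.2,0,0.2,0.3]}'
python3 -m pendant '{"linear":[[0,0,1],[0,0,3],[0,0,6],[0,0,10],[0,-3,12],[0,-7,12],[0,-11,12],[0,-11,12]],"twist":[0,0,0,0,0,0,0,0],"claw":[0.3,0.3,0.3,0.3,0.3,0.3,0.3,0.3]}'
python3 - <<'E'
from h import *
s=get_state(); R=s["eef_rot"]; print(s["position"],np.degrees(np.arctan2(R[1][0],R[0][0])),s["joints"],s["contact_force"])
for n in("side","top"): cv2.imwrite(f"pics/{n}10.png",capture(n))
E
```

```text
time_s: 18.08
position: [0.5014, 0.2376, 0.1664]
eef_rot: [[-0.32, 0.947, -0.0], [0.947, 0.32, -0.0], [-0.0, -0.0, -1.0]]
contact_force: [-0.3, -0.6, -0.3]
grip_width: 0.65
time_s: 18.75
position: [0.5014, 0.1223, 0.288]
eef_rot: [[-0.317, 0.948, 0.001], [0.948, 0.317, -0.003], [-0.004, 0.0, -1.0]]
contact_force: [-0.3, -1.0, -0.5]
grip_width: 0.651
[0.50141366 0.12227923 0.28795664] 108.48920244789105 [ 0.10731503  0.25456246  1.70966252 -0.00371827  1.17644487 -0.21395572] [-0.34699603 -0.99235048 -0.47116942]
```

View pics/side10.png

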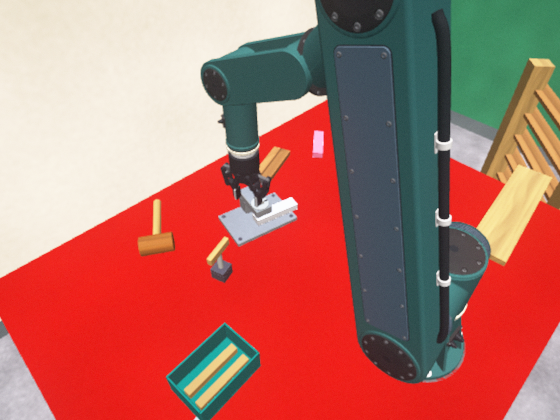

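View pics/top10.png

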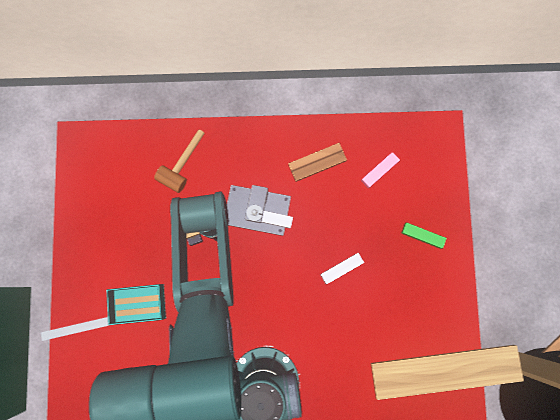

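```bash
python3 -m pendant '{"linear":[[1,-4,0],[2,-8,0],[4,-12,0],[5.4,-16,0],[5.4,-18.4,0],[5.4,-18.4,-3],[5.4,-18.4,-6],[5.4,-18.4,-9],[5.4,-18.4,-9],[5.4,-18.4,-9]],"twist":[-6,-12,-18,-24,-30.5,-30.5,-30.5,-30.5,-30.5,-30.5],"claw":[0.4,0.4,0.4,0.4,0.4,0.4,0.4,0.4,0.4,0.4]}'
python3 - <<'E'
from h import *
s=get_state(); R=s["eef_rot"]; print(s["position"],np.degrees(np.arctan2(R[1][0],R[0][0])),s["contact_force"])
cv2.imwrite("pics/side11.png",capture("side")); s=cv2.imread("pics/side11.png")
crop(s,220,140,100,100,6,"pics/c3.png")
E
```

```text
time_s: 19.68
position: [0.5546, -0.055, 0.1955]
eef_rot: [[0.204, 0.979, -0.004], [0.979, -0.204, 0.001], [0.0, -0.004, -1.0]]
contact_force: [-0.1, -0.1, 0.5]
grip_width: 0.701
[ 0.55459829 -0.05502411  0.19550176] 78.2360430074358 [-0.06874764 -0.1354652   0.51029898]
```

View pics/c3.png

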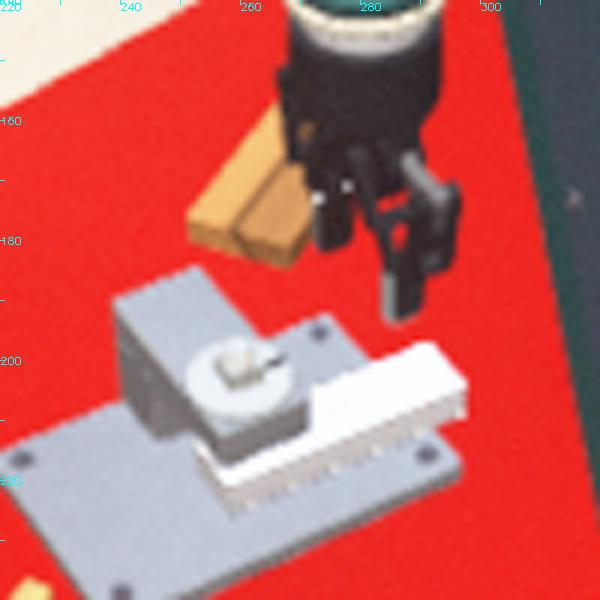

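```bash
python3 -m pendant '{"linear":[[0,-1.1,0],[0,-1.1,-3],[0,-1.1,-6],[0,-1.1,-8.5],[0,-1.1,-10.2],[0,-1.1,-10.2]],"twist":[-0.4,-0.4,-0.4,-0.4,-0.4,-0.4],"claw":[0.4,0.4,0.4,0.4,0.4,0.4]}'
python3 -m pendant '{"linear":[[0,0,0],[0,0,0],[0,0,0],[0,0,0],[0,0,0],[0,0,0]],"twist":[0,0,0,0,0,0],"claw":[0.2,0.05,-0.1,-0.5,-1,-1]}'
```

```text
time_s: 20.23
position: [0.5549, -0.0677, 0.0933]
eef_rot: [[0.212, 0.977, -0.002], [0.977, -0.212, 0.0], [-0.0, -0.002, -1.0]]
contact_force: [-0.9, -0.8, -0.2]
grip_width: 0.699
time_s: 20.73
position: [0.5558, -0.0677, 0.0968]
eef_rot: [[0.211, 0.977, 0.002], [0.977, -0.211, -0.001], [-0.0, 0.002, -1.0]]
contact_force: [-2.7, -0.9, 6.0]
grip_width: 0.457
```

```bash
python3 -m pendant '{"linear":[[-0.1,-0.5,0],[-0.2,-1.0,0],[-0.3,-1.5,0],[-0.4,-2.0,0],[-0.55,-2.5,0],[-0.65,-3.0,0],[-0.75,-3.5,0],[-0.85,-4.0,0],[-1.0,-4.7,0],[-1.2,-5.5,0]],"twist":[0,0,0,0,0,0,0,0,0,0],"claw":[-1,-1,-1,-1,-1,-1,-1,-1,-1,-1]}'
python3 -m pendant '{"linear":[[-0.1,-0.5,0],[-0.1,-0.5,0]],"twist":[0,0],"claw":[-1,-1]}'
python3 - <<'E'
from h import *
cv2.imwrite("pics/side12.png",capture("side")); s=cv2.imread("pics/side12.png")
crop(s,220,140,100,100,6,"pics/c3.png")
E
```

```text
time_s: 21.57
position: [0.5449, -0.1222, 0.0965]
eef_rot: [[0.212, 0.977, 0.004], [0.977, -0.212, 0.0], [0.001, 0.004, -1.0]]
contact_force: [1.5, 4.2, 3.0]
grip_width: 0.457
time_s: 21.73
position: [0.5434, -0.1285, 0.0962]
eef_rot: [[0.213, 0.977, 0.003], [0.977, -0.213, -0.001], [-0.0, 0.003, -1.0]]
contact_force: [-0.6, 0.4, 10.0]
grip_width: 0.455
```

View pics/c3.png

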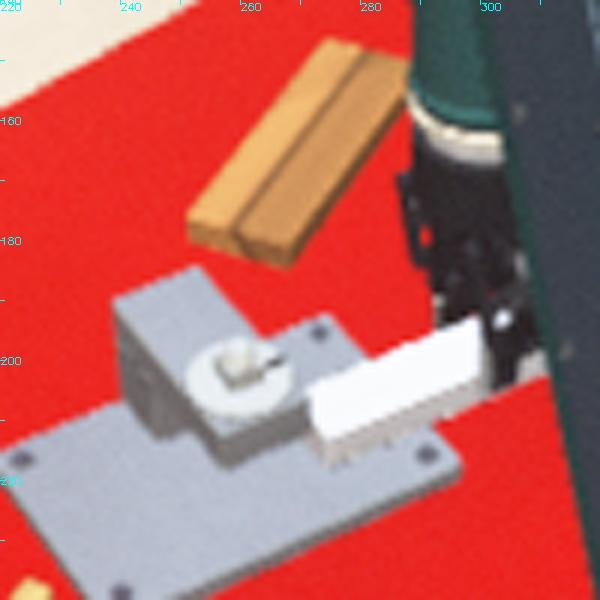

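```bash
python3 -m pendant '{"linear":[[-0.4,-2,0.2],[-0.8,-4,3],[-1.2,-6,3],[-1.6,-9,3],[-2,-12,3],[-2.5,-15,3],[-2.8,-17,2],[-2.8,-17,0.5],[-2.8,-17,-0.6],[-2.8,-17,-0.9]],"twist":[0,0,0,0,0,0,0,0,0,0],"claw":[-1,-1,-1,-1,-1,-1,-1,-1,-1,-1]}'
python3 -m pendant '{"linear":[[0,0,-0.1],[0,0,-0.2],[0,0,-0.2]],"twist":[0,0,0],"claw":[-1,-1,-1]}'
```

```text
time_s: 22.62
position: [0.5127, -0.2968, 0.0835]
eef_rot: [[0.212, 0.977, -0.004], [0.977, -0.212, 0.002], [0.001, -0.004, -1.0]]
contact_force: [-0.8, 0.7, -4.5]
grip_width: 0.453
time_s: 22.87
position: [0.5147, -0.2968, 0.0838]
eef_rot: [[0.211, 0.978, -0.0], [0.978, -0.211, -0.0], [-0.0, -0.0, -1.0]]
contact_force: [0.1, 0.3, -3.5]
grip_width: 0.452
```

```bash
python3 -m pendant '{"linear":[[0,0,-0.1],[0,0,-0.25],[0,0,-0.25]],"twist":[0,0,0],"claw":[-1,-1,-1]}'
python3 -m pendant '{"linear":[[0,0,-0.1],[0,0,-0.15]],"twist":[0,0],"claw":[-1,-1]}'
```

```text
time_s: 23.12
position: [0.5146, -0.2972, 0.0813]
eef_rot: [[0.211, 0.977, 0.0], [0.977, -0.211, -0.0], [-0.0, 0.0, -1.0]]
contact_force: [0.5, 0.5, -4.5]
grip_width: 0.45
time_s: 23.28
position: [0.5146, -0.2973, 0.0808]
eef_rot: [[0.212, 0.977, 0.0], [0.977, -0.212, -0.0], [-0.0, 0.0, -1.0]]
contact_force: [-3.2, 2.9, 12.0]
grip_width: 0.454
```

Contact with the bench at 12 N. I'll release, then lift clear.

```bash
python3 -m pendant '{"linear":[[0,0,0.05],[0,0,0.05],[0,0,0.05],[0,0,0.05],[0,0,0.05],[0,0,3],[0,0,7],[0,0,11],[0,0,15],[0,0,15]],"twist":[0,0,0,0,0,0,0,0,0,0],"claw":[-0.3,0.1,0.3,0.4,0.4,0.4,0.4,0.4,0.4,0.4]}'
python3 -m pendant '{"linear":[[-4,-4,0],[-8,-8,0],[-9,-12,0],[-10,-16,2],[-10,-19,4],[-10,-19,4],[-10,-19,4]],"twist":[0,0,0,0,0,0,0],"claw":[0.4,0.4,0.4,0.4,0.4,0.4,0.4]}'
python3 - <<'E'
from h import *
s=get_state(); print(s["time_s"],s["position"])
for n in("side","top"): cv2.imwrite(f"pics/{n}13.png",capture(n))
s=cv2.imread("pics/side13.png"); crop(s,195,150,150,130,5,"pics/c3.png")
E
```

```text
time_s: 24.12
position: [0.518, -0.3, 0.2378]
eef_rot: [[0.212, 0.977, 0.011], [0.977, -0.212, -0.008], [-0.006, 0.013, -1.0]]
contact_force: [0.9, -1.4, 0.4]
grip_width: 0.702
time_s: 24.7
position: [0.4141, -0.4936, 0.2722]
eef_rot: [[0.215, 0.977, 0.003], [0.977, -0.215, -0.007], [-0.007, 0.005, -1.0]]
contact_force: [1.6, -0.7, -0.5]
grip_width: 0.699
24.7 [ 0.4140637  -0.49359007  0.27218587]
```

View pics/side13.png

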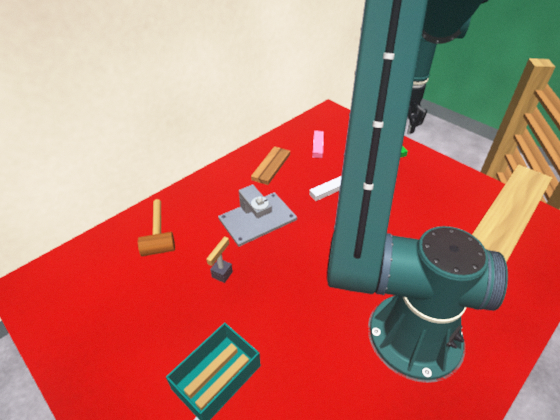

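View pics/top13.png

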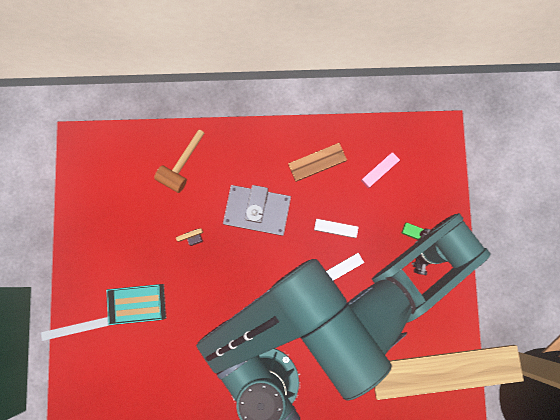

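View pics/c3.png

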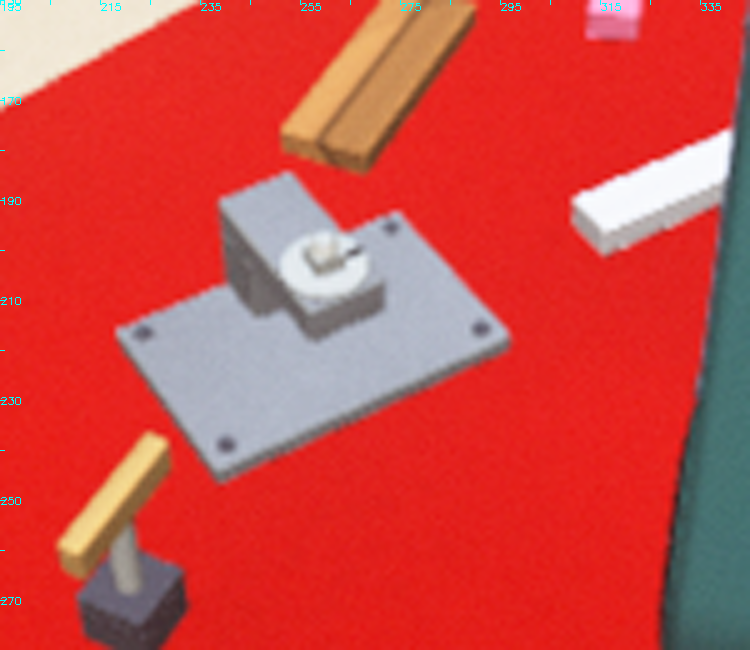

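```bash
python3 -m pendant '{"linear":[[0,0,1],[0,0,1],[0,0,1]],"twist":[0,0,0],"claw":[0.4,0.4,0.4]}'
python3 -c "
from rig import *
print(close_job())"
```

```text
time_s: 25.05
position: [0.4149, -0.4863, 0.2799]
eef_rot: [[0.21, 0.978, 0.0], [0.978, -0.21, 0.0], [0.0, 0.0, -1.0]]
contact_force: [-0.1, -0.4, -0.3]
grip_width: 0.7
the job is handed in; nothing more can be done
None
```

The stop is set to the lower block and the job is handed in at about 25 s; no verdict was reported.

**What I did:** I slid white block A under the foot and let go. With the driver I turned the screw clockwise from about 11° to about 93°. I stood the driver back on the bench, then drew the block out along the bed without lifting it and laid it flat on the bench off the jig.

**Last checks:**
- **Screw setting:** with the driver off, the screw mark read 93.1° in the top camera and about 92° in the side camera. That corresponds to roughly 1.45–1.5 mm pressed in. In the final picture the mark looks unmoved.
- **Final scene:** the pictures show the block flat off the jig (partly hidden in the side view), the driver upright, nothing else visibly moved, and the gripper clear of everything.

**Not checked or not in agreement:**
- **Choice of block:** I chose A because its end face is about 5 px high, where 26 mm predicts 5.4 px and 40 mm predicts 8.4 px. The arm hid the other white block in the side view, so I never measured it directly.
- **Foot force:** I never measured it on the block. It is inferred from the screw angle.
- **Cameras:** the two disagreed by about 5 mm in y at the jig, so I worked from their mean and from positions relative to each camera.
- **Block grasp on the bed:** on closing, the fingers pushed down with about 6 N (10 N by the end of the slide), and the tool rode up about 3 mm.

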